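Check rocker and spring, close up the cylinder heads

ROBOT

A 7-joint arm with a two-finger parallel gripper is mounted at the origin on the work surface. World frame = base frame: x ahead of the robot, y to its left, z up, the work surface at z = 0. Lengths are in m, angles in rad, forces in N, time in s.
With the tool pointing down it reaches from about 0.4 to 0.85 m from the base axis. Payload 4.5 kg.
Tool frame: the origin (TCP) lies midway between the tips of the shut fingers; the grasp point (between the pads) lies 19 mm behind it; z points along the fingers, y is the direction in which the jaws open and shut (so a half turn about z gives the same grasp; the last joint's range is limited). The gripper opens to 88 mm and grips with 3 to 60 N. Pads are 18 mm wide; open, the fingers measure 123 mm over their backs; the gripper's body (75 mm by 187 mm) begins 45 mm behind the grasp point.
Start: joints at [-1.095, 0.689, -0.195, 1.565, 0.157, 0.902, -0.215], TCP at [0.267, 0.565, 0.239] pointing down, gripper open.
Joint ranges: [-3.01, 3.01], [-0.46, 2.08], [-1.47, 1.51], [0.13, 2.56], [-1, 4.14], [0.04, 2.09], [-2.66, 2.66]. Speed limits (rad/s): [2.57, 2.57, 3.14, 3.14, 3.14, 3.14, 3.14].

INTERFACE

Orientations are given as a unit quaternion [x, y, z, w].
In Python, from plant import get_state, snapshot, finish_job, regions_of gives the robot as it stands.
- The arm moves only by the tool send_rows, never from a script. Its argument "series" is a list of rows, each an object of numbers: "grip": the opening, from 0 (shut) to 1 (fully open); "dx", "dy", "dz": the shift along the tool's x, y, z in mm; "turn": the turn about the tool's z in rad. A call has 1 to 20 rows; each row shifts and turns the commanded pose from where the row before left it, along the tool's axes as they then stand; what a row does not reach is not made up. A row lasts 1/10 s, in which the tool goes at most 50 mm and 8.59 degrees, less where a joint would pass 70% of its speed; a pose out of reach is approached as far as the arm can. A call is refused whole if a number of a shift passes 50 or a number of a turn 0.15, either way. A call with a gripper value outside its range is refused whole. The fingers move at their own pace and stop on an object; "force" is the grip in N (left out, the last holds). Time passes only in rows, so rows that do not move let the fingers close. It gives the time, the measured TCP pose, the force and the opening at its end, in the units of the state.
- get_state(): the state, without advancing time (a new reading comes with each control period).
- snapshot(name): name is "scene" or "top"; returns a dict with "img" (480x640x3 uint8, red, green, blue), "depth" (480x640 float32, m along the optical axis (not along the pixel's ray), 0 where there is no reading), "fov_y" (degrees; the focal length in pixels is half the picture's height over the tangent of half this angle, whatever the lens; pixels are square), "cx", "cy" (the principal point, pixels), "R" (3x3) and "t" (3): a world point X has camera coordinates R X + t. Camera axes: x right, y down, z forward; pixel columns grow to the right and rows downward; lengths in m; the calibration is good to about 2 mm. A picture is of the moment at which its call begins.
- finish_job(): hands the job in, once; it reports no verdict.
Trained networks look in a picture, given as the dict that the camera call returned (one of the last four; its "shot" number tells which), for a name from the list of things; names that differ only in an ending like _2 or _b are one class to them, and where a whole thing is asked for, a point or a joint stands for the part that bears it (a point fixed in the world has none). Each returns a list of dicts, best first, with "score" (0 to 1); they miss things now and then, are a little off and sometimes report something else, mostly with a low value. They report only what shows in the picture. A call takes as long as a camera call. They do not tell look-alikes from the thing itself.
- regions_of(picture, target): "pixels" (480x640 bool, what is visible of it) and "extent" ([left, top, right, bottom] in pixels, round what is visible of it).
The state is a dict: "clock": time; "q": joint angles; "qd": joint speeds; "joint_torque": joint torques, N m; "tool_pos": TCP position; "eef_rot": TCP orientation; "contact_force": force on the tool from outside, world axes, zero at the start; "moment": the same for the moment, N m; "opening": opening from 0.0 (shut) to 1.0 (fully open).
Only numpy, scipy, OpenCV 4.12 (cv2) and the standard library are available. Lean on these libraries where they do the work, as an engineer would, in place of code of your own. Each camera call takes 0.05 s, during which the arm holds its last target.

TASK

On the engine bench, first rock the upright rocker arm on its pivot stand well over to the left and then well over to the right (as the robot sees it) to feel for play in its bearing, then pull the valve-spring gauge straight up until the brass ring on its rod just stands out of the collar (40 mm), hold it there for a second and let it back in. Then lay every loose cover plate flat in the pocket of a cylinder head, one to a head, and lock it there: push that head's sprung T-handle stud down and turn it a quarter turn clockwise until its paw lies over the plate and the stud springs up into its notch. Leave the stud of a head that gets no cover open, and leave the other things on the bench alone.

Things in the scene. Friction and masses are not known exactly. Their poses are not given: they have to be found in the camera images.
- cover0: Loose steel cover plate, 84 mm (own x) by 68 mm (own y) by 8 mm thick, 0.25 kg; all alike; may be absent. Origin: centre of the underside. A dark grip rib stands across its middle: 50 mm long along own y, 14 mm thick along own x, 8 to 42 mm above the origin; take it with the fingers either side along own x, tips above the plate.
- cover1: Loose steel cover plate, 84 mm (own x) by 68 mm (own y) by 8 mm thick, 0.25 kg; all alike; may be absent. Origin: centre of the underside. A dark grip rib stands across its middle: 50 mm long along own y, 14 mm thick along own x, 8 to 42 mm above the origin; take it with the fingers either side along own x, tips above the plate.
- cover2: Loose steel cover plate, 84 mm (own x) by 68 mm (own y) by 8 mm thick, 0.25 kg; all alike; may be absent. Origin: centre of the underside. A dark grip rib stands across its middle: 50 mm long along own y, 14 mm thick along own x, 8 to 42 mm above the origin; take it with the fingers either side along own x, tips above the plate.
- head0_pocket (a point): Fixed aluminium cylinder head, 158 x 106 mm, 40 mm high. Point: centre of its cover pocket, on the ledge 40 mm above the bench; head axes, own x towards the stud axis 77 mm away. Pocket 96 (x) x 80 mm (y), rim 6 mm wide and 8 mm high, opening 64 x 52 mm in the middle. A cover lies flat in it, long side along own x, either way round, origin at this height, 6 mm play a side.
- stud0_grip (a point): Stud of head0, on its upright axis, in the grip bar, 102 mm above the bench when up. Own x runs along the bar, the way the paw points. Bar 58 mm long, 14 thick, 84 to 116 mm above the bench when up, on a 16 mm stem. Paw 18 mm wide, 61 to 69 mm above the bench when up, reaching 50 mm out. Open: paw along about the head's -y. Locked: about the head's -x, over the cover's edge, clear of its rib.
- stud0_press (a joint): How far the stud is pushed down, m: 0 up (sprung, 5 N), 0.010 at the bottom stop (12 N). When the stud is up it is blocked from turning (0.1 rad of play; never force it); from 0.008 down it turns freely.
- stud0_turn (a joint): Turn of the stud, rad, growing clockwise seen from above: 0 open, stop at 1.5. Let go beyond 1.30 it springs up to 0.0025 of press in a notch and will not turn back below about 1.25 unless pushed down again; let go earlier, it stays down under a ledge and is not locked.
- head1_pocket (a point): Fixed aluminium cylinder head, 158 x 106 mm, 40 mm high. Point: centre of its cover pocket, on the ledge 40 mm above the bench; head axes, own x towards the stud axis 77 mm away. Pocket 96 (x) x 80 mm (y), rim 6 mm wide and 8 mm high, opening 64 x 52 mm in the middle. A cover lies flat in it, long side along own x, either way round, origin at this height, 6 mm play a side.
- stud1_grip (a point): Stud of head1, on its upright axis, in the grip bar, 102 mm above the bench when up. Own x runs along the bar, the way the paw points. Bar 58 mm long, 14 thick, 84 to 116 mm above the bench when up, on a 16 mm stem. Paw 18 mm wide, 61 to 69 mm above the bench when up, reaching 50 mm out. Open: paw along about the head's -y. Locked: about the head's -x, over the cover's edge, clear of its rib.
- stud1_press (a joint): How far the stud is pushed down, m: 0 up (sprung, 5 N), 0.010 at the bottom stop (12 N). When the stud is up it is blocked from turning (0.1 rad of play; never force it); from 0.008 down it turns freely.
- stud1_turn (a joint): Turn of the stud, rad, growing clockwise seen from above: 0 open, stop at 1.5. Let go beyond 1.30 it springs up to 0.0025 of press in a notch and will not turn back below about 1.25 unless pushed down again; let go earlier, it stays down under a ledge and is not locked.
- head2_pocket (a point): Fixed aluminium cylinder head, 158 x 106 mm, 40 mm high. Point: centre of its cover pocket, on the ledge 40 mm above the bench; head axes, own x towards the stud axis 77 mm away. Pocket 96 (x) x 80 mm (y), rim 6 mm wide and 8 mm high, opening 64 x 52 mm in the middle. A cover lies flat in it, long side along own x, either way round, origin at this height, 6 mm play a side.
- stud2_grip (a point): Stud of head2, on its upright axis, in the grip bar, 102 mm above the bench when up. Own x runs along the bar, the way the paw points. Bar 58 mm long, 14 thick, 84 to 116 mm above the bench when up, on a 16 mm stem. Paw 18 mm wide, 61 to 69 mm above the bench when up, reaching 50 mm out. Open: paw along about the head's -y. Locked: about the head's -x, over the cover's edge, clear of its rib.
- stud2_press (a joint): How far the stud is pushed down, m: 0 up (sprung, 5 N), 0.010 at the bottom stop (12 N). When the stud is up it is blocked from turning (0.1 rad of play; never force it); from 0.008 down it turns freely.
- stud2_turn (a joint): Turn of the stud, rad, growing clockwise seen from above: 0 open, stop at 1.5. Let go beyond 1.30 it springs up to 0.0025 of press in a notch and will not turn back below about 1.25 unless pushed down again; let go earlier, it stays down under a ledge and is not locked.
- rocker_top (a point): Middle of the top of the upright steel rocker arm on its fixed pivot stand (base 90 x 96 mm). The arm's head is 26 mm (own x) by 18 mm (own y), 136 to 172 mm above the bench; the arm below is 14 mm thick. The axle is level, along own x (roughly away from the robot), 114 mm below this point along own z, 58 mm above the bench. Own y points left.
- rocker (a joint): Lean of the rocker arm, rad: 0 upright, positive to the left (own +y), negative to the right, stops at +0.28 and -0.28; a light spring (about 1 N m per rad, 2 N at the head for 0.2 rad) brings it back upright when let go.
- gauge_grip (a point): Middle of the T handle of the upright valve-spring gauge (fixed grey base 76 x 76 mm with a dark collar 40 mm across), 95 mm above the bench when the gauge is in. The handle is a black bar 52 mm long (own x), 14 mm thick (own y), 80 to 110 mm above the bench when in, on a steel rod; the collar's top is 65 mm above the bench.
- gauge (a joint): How far the gauge's rod is pulled straight up, m: 0 in, stop at 0.060. At 0.040, its mark, the brass ring on the rod (5 mm high) has just come fully out of the collar, resting on its top. Sprung: about 4 N to start, 10 N at the mark; it goes back in when let go.
- grease_jar: Bystander, to be left alone: white plastic jar, 60 mm across, 65 mm high, at the right. Origin: centre of the underside.
- screwdriver: Bystander, to be left alone: screwdriver 200 mm long, lying at the left. Origin: below its middle.
- spanner: Bystander, to be left alone: spanner 180 mm long, lying at the right. Origin: below its middle.
- tin_cup: Bystander, to be left alone: steel cup, 72 mm across, 85 mm high, at the right rear. Origin: centre of the underside.
- bush: Bystander, to be left alone: brass bush, 56 mm across, 50 mm high, behind the heads. Origin: centre of the underside.
Not all that is in view belongs to the job. What is shaped like the cover2 but blue or green is not meant.

How it is judged:
By the outcome, as a careful person would: the job done as asked, in the order asked, and still so for the second after the job is handed in, with the robot touching nothing.
Of cover0, cover1, cover2 only 2 to 3 are there at a start; the rules pass over those that are not, and their reading is None.
At some moment in a run one of cover0, cover1, cover2 may be knocked a few centimetres aside while the robot is not near it.
Once in a run the grip may slacken for a moment while it holds something.
It also fails if it takes over 210 s, if anything falls off the work surface, if the arm or the gripper's body presses on something with over 40 N, if the wrist force passes 120 N, or if a joint passes its speed limit or range.

## Working session

There is one attempt and no reset: what is moved stays moved. The work goes in short steps, Python scripts to look and compute and a tool call to move; the robot and the scene stay as the last step left them, time stands still between calls to the robot, and variables do not carry over. Pictures are saved under pics/ and viewed, and the job is handed in when it is done.

Besides the shell and the picture viewer there is one more tool, called after ">>>" as name([rows], argument=value, ...), one row to a line, values as JSON. send_rows: Moves the arm, as the interface text tells. Its arguments: {"type":"object","properties":{"series":{"type":"array","items":{"type":"object","properties":{"grip":{"type":"number"},"dx":{"type":"number"},"dy":{"type":"number"},"dz":{"type":"number"},"turn":{"type":"number"}}}},"force":{"type":"number"}},"required":["series"]}

```bash
ls; mkdir -p pics; python3 - <<'E'
from plant import *
import cv2
s=get_state(); print({k:s[k] for k in ('clock','tool_pos','eef_rot','contact_force','opening')})
for n in('scene','top'):
    p=snapshot(n); cv2.imwrite(f'pics/{n}0.png',p['img'][:,:,::-1]); print(n,p['fov_y'],p['cx'],p['cy'],p['R'],p['t'])
E
```

```text
pics
{'clock': 0.0, 'tool_pos': array([0.26700447, 0.56439092, 0.23793486]), 'eef_rot': array([ 2.19067258e-01,  9.75709341e-01, -8.96506331e-04, -1.22384484e-04]), 'contact_force': array([ 0.17848915, -0.59730451,  0.21685365]), 'opening': 1.0033416398924015}
scene 44.70975089909827 325.2214788494608 234.60598441709712 [[-0.31980437  0.94747888  0.00298844]
 [ 0.80365938  0.27292862 -0.52881147]
 [-0.50185333 -0.16671453 -0.84873406]] [ 0.15425727 -0.35102167  1.70014945]
top 56.584034626448215 316.3719665585665 231.7155179730594 [[-0.01221323 -0.99972453  0.02004223]
 [-0.99696242  0.0106327  -0.07715493]
 [ 0.07692057 -0.02092366 -0.99681765]] [0.00956432 0.48405846 1.1241521 ]
```

View pics/scene0.png

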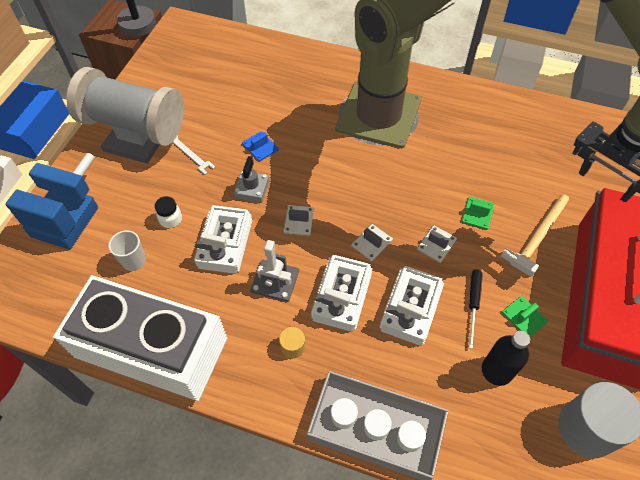

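View pics/top0.png

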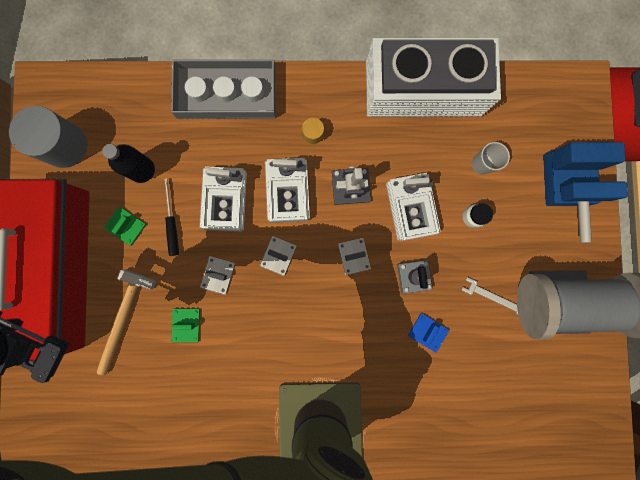

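Top picture: grey covers at (218,275), (278,256), (354,256). Their look-alikes are green at (126,226) and (186,325), and blue at (430,332). Heads are at (222,200), (288,190) and (412,207), the rocker at (352,184) and the gauge at (415,275). Next I'll measure with depth.

```bash
cat > h.py <<'E'
from plant import *
import numpy as np, cv2
from scipy.spatial.transform import Rotation as Ro
def world(p):
    d=p['depth']; h,w=d.shape; f=h/2/np.tan(np.radians(p['fov_y'])/2)
    v,u=np.mgrid[:h,:w]
    c=np.stack([(u-p['cx'])/f*d,(v-p['cy'])/f*d,d],-1)
    W=(c-p['t'])@p['R']; W[d<=0]=np.nan
    return W
def rect(P):
    r=cv2.minAreaRect((P*1000).astype(np.float32)); b=cv2.boxPoints(r)
    e=[b[1]-b[0],b[2]-b[1]]; l=[np.linalg.norm(x) for x in e]; i=int(np.argmax(l))
    a=np.degrees(np.arctan2(e[i][1],e[i][0]))
    a=(a+90)%180-90
    return np.round(r[0],1),np.round([l[i],l[1-i]],1),round(float(a),1)
def tool():
    s=get_state(); R=Ro.from_quat(s['eef_rot']).as_matrix(); return s,R
def show():
    s,R=tool(); print('t',round(s['clock'],2),'pos',np.round(s['tool_pos']*1000,1),'yawx',round(np.degrees(np.arctan2(R[1,0],R[0,0])),1),'z',np.round(R[:,2],3),'F',np.round(s['contact_force'],1),'op',round(s['opening'],3),'q',np.round(s['q'],2))
E
python3 - <<'E'
from h import *
show()
for n in('top','scene'):
    p=snapshot(n); W=world(p)
    for t in ('cover0','head0_pocket','stud0_grip','rocker_top','gauge_grip'):
        try: rs=regions_of(p,t)
        except Exception as e: print(t,e); continue
        for r in rs:
            m=r['pixels']; P=W[m]; P=P[~np.isnan(P[:,0])]
            print(n,t,round(r['score'],2),np.round(r['extent']).astype(int),m.sum(),'med',np.round(np.median(P,0)*1000),'col',np.median(p['img'][m],0), 'z95',np.round(np.percentile(P[:,2],[5,50,95])*1000))
E
```

```text
t 0.1 pos [267.  564.5 238. ] yawx 154.7 z [-0.001 -0.002 -1.   ] F [-0.4 -0.6 -0.5] op 1.001 q [-1.1   0.69 -0.19  1.57  0.16  0.9  -0.22]
top cover0 0.98 [201 256 236 290] 896 med [377. 257.   9.] col [103. 100.  93.] z95 [ 5.  9. 42.]
top cover0 0.7 [408 311 446 354] 883 med [ 225. -275.    9.] col [ 31.  85. 177.] z95 [ 4.  9. 43.]
top cover0 0.68 [106 206 144 246] 923 med [506. 491.   9.] col [34. 89. 36.] z95 [ 3.  9. 42.]
top cover0 0.67 [173 308 201 342] 928 med [257. 337.   9.] col [ 50. 158.  70.] z95 [ 5.  9. 43.]
top cover0 0.65 [260 237 296 274] 836 med [426. 103.   9.] col [105. 103.  96.] z95 [ 5.  9. 43.]
top cover0 0.58 [340 243 371 276] 839 med [421. -92.   9.] col [102. 100.  93.] z95 [ 5.  9. 42.]
top head0_pocket 0.94 [200 166 251 233] 2725 med [572. 238.  40.] col [171. 169. 155.] z95 [  6.  40. 112.]
top head0_pocket 0.64 [168 180 180 256] 489 med [487. 373.  22.] col [27. 26. 27.] z95 [13. 22. 28.]
top rocker_top 0.87 [336 168 372 191] 472 med [601. -83.  73.] col [164.5 159.  144. ] z95 [ 41.  73. 172.]
top gauge_grip 0.49 [418 269 428 289] 196 med [ 370. -24
[... 811 characters left out ...]
  40.] col [162. 158. 147.] z95 [  6.  40. 112.]
scene head0_pocket 0.38 [196 234 226 252] 431 med [ 604. -238.   97.] col [123. 119. 109.] z95 [ 64.  97. 118.]
scene stud0_grip 0.74 [384 301 422 322] 456 med [627. 231. 101.] col [122.  117.  108.5] z95 [ 65. 101. 118.]
scene stud0_grip 0.66 [316 289 349 309] 423 med [649.  72. 102.] col [124. 119. 110.] z95 [ 65. 102. 118.]
scene rocker_top 0.8 [257 239 292 281] 581 med [610. -81.  78.] col [204. 188. 173.] z95 [ 43.  78. 172.]
scene gauge_grip 0.71 [241 157 255 177] 162 med [ 374. -241.  106.] col [38.  37.  39.5] z95 [ 69. 106. 112.]
scene gauge_grip 0.63 [384 302 424 324] 487 med [627. 232.  98.] col [122. 117. 109.] z95 [ 64.  98. 118.]
```

```bash
cat >> h.py <<'E'
def band(W,c,r,z0,z1):
    P=W.reshape(-1,3); P=P[~np.isnan(P[:,0])]
    k=(np.hypot(P[:,0]-c[0],P[:,1]-c[1])<r)&(P[:,2]>z0)&(P[:,2]<z1)
    return P[k]
E
python3 - <<'E'
from h import *
Ws=[world(snapshot(n)) for n in('top','scene')]
def rep(name,c,r,z0,z1):
    for W,n in zip(Ws,('top','scn')):
        P=band(W,c,r,z0,z1)
        if len(P)<8: print(name,n,len(P));continue
        q=rect(P[:,:2]); print(name,n,len(P),*q,'z',np.round(np.percentile(P[:,2],[10,50,90])*1000,1))
for i,c in enumerate([(.38,.258),(.43,.104),(.425,-.09)]):
    rep(f'cov{i} plate',c,.06,.004,.014); rep(f'cov{i} ribtop',c,.045,.036,.048)
for i,c in enumerate([(.565,.24),(.588,.072),(.54,-.235)]):
    rep(f'head{i} rim',c,.10,.044,.054); rep(f'head{i} bar',(c[0]+.07,c[1]),.06,.108,.122); rep(f'head{i} paw',(c[0]+.07,c[1]),.08,.059,.074)
rep('rocker',(.6,-.085),.06,.160,.18); rep('rockbase',(.6,-.085),.07,.02,.05)
rep('gauge',(.37,-.24),.05,.104,.118);rep('gbase',(.37,-.24),.07,.01,.05)
rep('collar',(.37,-.24),.06,.06,.07)
E
python3 - <<'E'
import cv2
a=cv2.imread('pics/top0.png')[150:300,190:450]; cv2.imwrite('pics/crop1.png',cv2.resize(a,None,fx=3,fy=3,interpolation=cv2.INTER_CUBIC))
E
```

```text
cov0 plate top 755 [376.3 256.3] [112.4 111. ] 77.2 z [ 5.5  8.3 11.1]
cov0 plate scn 612 [382.5 261.2] [111.5 111.2] -83.9 z [ 5.   7.9 11.5]
cov0 ribtop top 114 [377.7 258.5] [49.9 14.2] 73.5 z [38.8 41.6 44.2]
cov0 ribtop scn 114 [379.2 260. ] [50.2 19.5] 67.6 z [38.  41.5 44.8]
cov1 plate top 768 [429.6 105.8] [111.6 110.5] -75.4 z [ 5.3  8.1 10.8]
cov1 plate scn 619 [428.7 105.6] [117.  110.5] 79.4 z [ 4.8  8.1 11.6]
cov1 ribtop top 107 [425.7 103.2] [49.5 13.4] 67.6 z [39.2 41.6 44.2]
cov1 ribtop scn 108 [427.8 105.5] [52.7 15.9] 66.0 z [37.3 41.2 45.2]
cov2 plate top 740 [424.8 -83.7] [108.2 102.3] 22.1 z [ 5.5  8.4 10.8]
cov2 plate scn 558 [425.1 -90.1] [114.2 110.1] 5.0 z [ 4.8  8.  11.7]
cov2 ribtop top 110 [421.8 -92.6] [49.7 13.4] -76.7 z [38.4 41.8 44.6]
cov2 ribtop scn 116 [424.2 -90.6] [49.  18.5] -78.4 z [37.5 41.3 45. ]
head0 rim top 459 [568.6 241.5] [153.7  92.7] -2.5 z [45.  47.9 50.7]
head0 rim scn 552 [571.3 242.8] [160.1  95.2] -3.4 z [44.7 47.8 51.2]
head0 bar top 151 [622.7 238.1] [57.1 14.8] 81.5 z [112.3 115.7 118.3]
head0 bar scn 195 [625.  239.8] [57.6 16
[... 985 characters left out ...]
 18.9] 87.4 z [63.8 68.  72. ]
rocker top 96 [603.3 -88.7] [24.3 17.8] 1.9 z [166.2 170.8 173.1]
rocker scn 110 [606.4 -87.4] [27.2 18.5] 5.2 z [163.1 170.6 174. ]
rockbase top 158 [601.1 -87.9] [80.7 69.6] -82.6 z [32.5 45.8 48.7]
rockbase scn 251 [611.9 -86.5] [82.4 66.4] -79.9 z [23.2 42.9 48.3]
gauge top 129 [ 367.6 -245.6] [51.5 14.4] 7.5 z [106.3 109.4 112. ]
gauge scn 96 [ 369.8 -243.9] [52.4 15. ] 7.8 z [105.9 109.2 112.7]
gbase top 629 [ 367.7 -245.5] [77.2 75.9] -83.0 z [22.4 26.  30.3]
gbase scn 619 [ 370.6 -243.5] [81.9 78. ] 6.5 z [17.1 26.2 33. ]
collar top 93 [ 369.4 -242.4] [37.6 32.1] -44.1 z [61.6 64.3 67.8]
collar scn 94 [ 373.8 -239.5] [40.2 34.9] -45.6 z [61.7 64.6 67.7]
```

View pics/crop1.png

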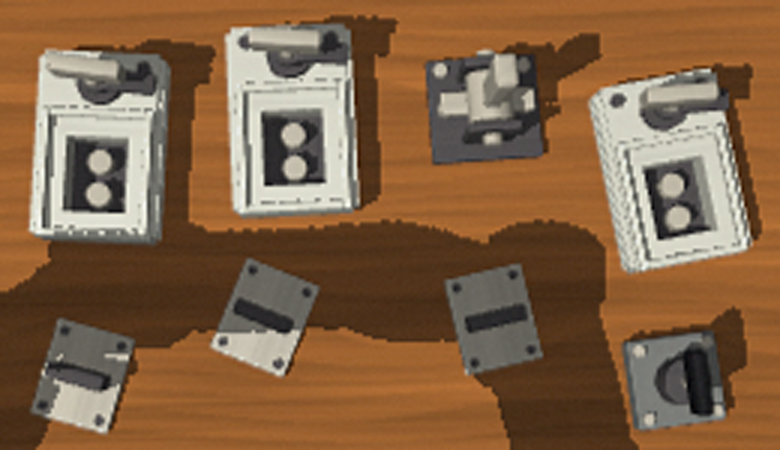

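```bash
cat >> h.py <<'E'
def plan(x,y,z,ty=None):
    """mm targets; ty: yaw deg of tool y. prints turn first (rad), then shift in the tool frame after the turn, and before"""
    s,R=tool(); d=np.array([x,y,z])-s['tool_pos']*1000
    cur=np.degrees(np.arctan2(R[1,1],R[0,1])); t=0
    if ty is not None: t=np.radians((cur-ty+180)%360-180)
    R2=R@Ro.from_rotvec([0,0,t]).as_matrix()
    show(); print('ty',round(cur,1),'turn',round(t,3),'shift now',np.round(R.T@d,1),'after turn',np.round(R2.T@d,1))
E
python3 - <<'E'
from h import *
plan(605,-88,235,-85)
Ws=[world(snapshot(n)) for n in('top','scene')]
for i,(st,yaw) in enumerate([((623.9,239),-3),((645.3,80.6),2.8),((597.9,-234.2),10)]):
    a=np.radians(yaw); u=np.array([np.cos(a),np.sin(a)]); v=np.array([-u[1],u[0]]); c=np.array(st)-77*u
    for W in Ws:
        P=band(W,c/1000,.072,.043,.055); q=(P[:,:2]*1000-c); L=np.c_[q@u,q@v]
        L=L[(L[:,0]<58)]
        lo=band(W,c/1000,.05,-.01,.036);ql=lo[:,:2]*1000-c
        print(i,c.round(1),'rim',rect(P[(q@u)<58][:,:2]),'local',np.percentile(L,[1,99],axis=0).round(1).tolist())
E
```

```text
t 0.8 pos [267.2 565.  238.8] yawx 154.7 z [ 0.  0. -1.] F [-0.1  0.4  0.4] op 1.001 q [-1.1   0.69 -0.19  1.57  0.16  0.9  -0.22]
ty 64.7 turn 2.613 shift now [-584.6 -445.9    3.7] after turn [279.6 680.    3.7]
0 [547. 243.] rim (array([548.2, 241.5]), array([113.5,  94. ], dtype=float32), -2.1) local [[-54.9, -47.1], [57.2, 44.9]]
0 [547. 243.] rim (array([546.3, 244.5]), array([111.9, 103.6], dtype=float32), -2.4) local [[-55.2, -46.0], [53.7, 47.6]]
1 [568.4  76.8] rim (array([569.5,  76.1]), array([113.8,  95.2], dtype=float32), 1.0) local [[-55.0, -46.6], [53.3, 45.8]]
1 [568.4  76.8] rim (array([568.4,  77.7]), array([111.2,  95.9], dtype=float32), 2.0) local [[-54.7, -44.5], [55.1, 47.7]]
2 [ 522.1 -247.6] rim (array([ 523.4, -247.4]), array([112.9,  94.7], dtype=float32), 10.1) local [[-54.9, -47.1], [54.2, 45.0]]
2 [ 522.1 -247.6] rim (array([ 521.6, -244. ]), array([113., 100.], dtype=float32), 9.4) local [[-53.8, -45.8], [55.1, 48.2]]
```

>>> send_rows([
  {"dx": -15,"dy": -12,"grip": 1},
  {"dx": -25,"dy": -20},
  {"dx": -29,"dy": -22},
  {"dx": -29,"dy": -22},
  {"dx": -29,"dy": -22},
  {"dx": -29,"dy": -22},
  {"dx": -29,"dy": -22},
  {"dx": -29,"dy": -22},
  {"dx": -29,"dy": -22},
  {"dx": -29,"dy": -22},
  {"dx": -29,"dy": -22},
  {"dx": -29,"dy": -22},
  {"dx": -29,"dy": -22},
  {"dx": -29,"dy": -22},
])

```text
schema error: expected keys grip, dx, dy, dz, turn
```

```bash
python3 - <<'E'
from h import *
plan(605,-88,235,-85)
E
```

```text
t 0.9 pos [267.2 565.  238.7] yawx 154.7 z [ 0.  0. -1.] F [ 0.  -0.3 -0.5] op 1.0 q [-1.1   0.69 -0.19  1.57  0.16  0.9  -0.22]
ty 64.7 turn 2.613 shift now [-584.6 -445.9    3.7] after turn [279.6 680.    3.7]
```

>>> send_rows([
  {"dx": -15,"dy": -12,"dz": 0,"turn": 0,"grip": 1},
  {"dx": -25,"dy": -20,"dz": 0,"turn": 0,"grip": 1},
  {"dx": -29,"dy": -22,"dz": 0,"turn": 0,"grip": 1},
  {"dx": -29,"dy": -22,"dz": 0,"turn": 0,"grip": 1},
  {"dx": -29,"dy": -22,"dz": 0,"turn": 0,"grip": 1},
  {"dx": -29,"dy": -22,"dz": 0,"turn": 0,"grip": 1},
  {"dx": -29,"dy": -22,"dz": 0,"turn": 0,"grip": 1},
  {"dx": -29,"dy": -22,"dz": 0,"turn": 0,"grip": 1},
  {"dx": -29,"dy": -22,"dz": 0,"turn": 0,"grip": 1},
  {"dx": -29,"dy": -22,"dz": 0,"turn": 0,"grip": 1},
  {"dx": -29,"dy": -22,"dz": 0,"turn": 0,"grip": 1},
  {"dx": -29,"dy": -22,"dz": 0,"turn": 0,"grip": 1},
])

```text
clock: 2.1
tool_pos: [0.4585, 0.1949, 0.2389]
eef_rot: [0.219, 0.976, 0.0, 0.0]
contact_force: [0.8, 0.3, 1.0]
opening: 1.002
```

```bash
python3 - <<'E'
from h import *
plan(605,-88,235,-85)
E
```

```text
t 2.1 pos [458.5 194.9 238.9] yawx 154.7 z [ 0.001  0.    -1.   ] F [0.8 0.3 1. ] op 1.002 q [-0.33  0.53 -0.25  1.94  0.2   0.69  0.43]
ty 64.7 turn 2.613 shift now [-253.4 -193.1    3.9] after turn [121.3 294.6   3.9]
```

>>> send_rows([
  {"dx": 0,"dy": 0,"dz": 0,"turn": 0.14,"grip": 0.5},
  {"dx": 0,"dy": 0,"dz": 0,"turn": 0.14,"grip": 0.5},
  {"dx": 0,"dy": 0,"dz": 0,"turn": 0.14,"grip": 0.5},
  {"dx": 0,"dy": 0,"dz": 0,"turn": 0.14,"grip": 0.5},
  {"dx": 0,"dy": 0,"dz": 0,"turn": 0.14,"grip": 0.5},
  {"dx": 0,"dy": 0,"dz": 0,"turn": 0.14,"grip": 0.5},
  {"dx": 0,"dy": 0,"dz": 0,"turn": 0.14,"grip": 0.5},
  {"dx": 0,"dy": 0,"dz": 0,"turn": 0.14,"grip": 0.5},
  {"dx": 0,"dy": 0,"dz": 0,"turn": 0.14,"grip": 0.5},
  {"dx": 0,"dy": 0,"dz": 0,"turn": 0.14,"grip": 0.5},
  {"dx": 0,"dy": 0,"dz": 0,"turn": 0.14,"grip": 0.5},
  {"dx": 0,"dy": 0,"dz": 0,"turn": 0.14,"grip": 0.5},
  {"dx": 0,"dy": 0,"dz": 0,"turn": 0.14,"grip": 0.5},
  {"dx": 0,"dy": 0,"dz": 0,"turn": 0.14,"grip": 0.5},
  {"dx": 0,"dy": 0,"dz": 0,"turn": 0.14,"grip": 0.5},
  {"dx": 0,"dy": 0,"dz": 0,"turn": 0.14,"grip": 0.5},
  {"dx": 0,"dy": 0,"dz": 0,"turn": 0.14,"grip": 0.5},
  {"dx": 0,"dy": 0,"dz": 0,"turn": 0.14,"grip": 0.5},
  {"dx": 0,"dy": 0,"dz": 0,"turn": 0.09,"grip": 0.5},
])

```text
clock: 4.0
tool_pos: [0.4578, 0.1965, 0.2388]
eef_rot: [0.999, 0.043, 0.0, -0.0]
contact_force: [-0.3, 0.5, -0.1]
opening: 0.499
```

```bash
python3 - <<'E'
from h import *
plan(605,-88,235,-85)
E
```

```text
t 4.0 pos [457.8 196.5 238.8] yawx 4.9 z [ 0.  0. -1.] F [-0.3  0.5 -0.1] op 0.499 q [-0.84  0.58  0.55  1.96 -0.45  0.72 -1.5 ]
ty -85.1 turn -0.002 shift now [122.4 296.    3.7] after turn [121.8 296.2   3.7]
```

>>> send_rows([
  {"dx": 6,"dy": 15,"dz": 0,"turn": 0,"grip": 0.5},
  {"dx": 12,"dy": 29,"dz": 0,"turn": 0,"grip": 0.5},
  {"dx": 12,"dy": 29,"dz": 0,"turn": 0,"grip": 0.5},
  {"dx": 12,"dy": 29,"dz": 0,"turn": 0,"grip": 0.5},
  {"dx": 12,"dy": 29,"dz": 0,"turn": 0,"grip": 0.5},
  {"dx": 12,"dy": 29,"dz": 0,"turn": 0,"grip": 0.5},
  {"dx": 12,"dy": 29,"dz": 0,"turn": 0,"grip": 0.5},
  {"dx": 12,"dy": 29,"dz": 0,"turn": 0,"grip": 0.5},
  {"dx": 12,"dy": 29,"dz": 0,"turn": 0,"grip": 0.5},
  {"dx": 12,"dy": 29,"dz": 0,"turn": 0,"grip": 0.5},
  {"dx": 8,"dy": 20,"dz": 0,"turn": 0,"grip": 0.5},
  {"dx": 0,"dy": 0,"dz": 0,"turn": 0,"grip": 0.5},
  {"dx": 0,"dy": 0,"dz": 0,"turn": 0,"grip": 0.5},
])

```text
clock: 5.3
tool_pos: [0.6056, -0.0872, 0.2385]
eef_rot: [0.999, 0.045, -0.0, -0.001]
contact_force: [-0.0, 0.8, -0.1]
opening: 0.496
```

```bash
python3 - <<'E'
from h import *
plan(605,-88,145,-85)
p=snapshot('scene'); cv2.imwrite('pics/s1.png',cv2.resize(p['img'][160:330,180:480,::-1],None,fx=2.6,fy=2.6))
E
```

```text
t 5.3 pos [605.6 -87.2 238.5] yawx 5.1 z [-0.001  0.001 -1.   ] F [-0.   0.8 -0.1] op 0.496 q [-0.2   0.72  0.49  1.63 -0.4   0.9  -1.04]
ty -84.9 turn 0.002 shift now [-0.6  0.9 93.5] after turn [-0.6  0.9 93.5]
```

View pics/s1.png

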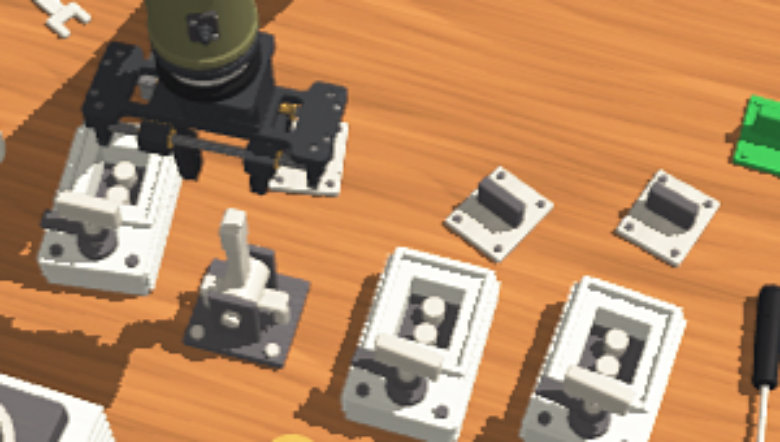

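>>> send_rows([
  {"dx": 0,"dy": 1,"dz": 20,"turn": 0,"grip": 0.5},
  {"dx": 0,"dy": 0,"dz": 25,"turn": 0,"grip": 0.5},
  {"dx": 0,"dy": 0,"dz": 25,"turn": 0,"grip": 0.5},
  {"dx": 0,"dy": 0,"dz": 23,"turn": 0,"grip": 0.5},
  {"dx": 0,"dy": -5,"dz": 0,"turn": 0,"grip": 0.5},
  {"dx": 0,"dy": -6,"dz": 0,"turn": 0,"grip": 0.5},
  {"dx": 0,"dy": -5,"dz": 0,"turn": 0,"grip": 0.5},
  {"dx": 0,"dy": -5,"dz": 0,"turn": 0,"grip": 0.5},
  {"dx": 0,"dy": -5,"dz": 0,"turn": 0,"grip": 0.5},
  {"dx": 0,"dy": -4,"dz": 0,"turn": 0,"grip": 0.5},
  {"dx": 0,"dy": -2,"dz": 0,"turn": 0,"grip": 0.5},
  {"dx": 0,"dy": 0,"dz": 0,"turn": 0,"grip": 0.5},
  {"dx": 0,"dy": 0,"dz": 0,"turn": 0,"grip": 0.5},
])

```text
clock: 6.65
tool_pos: [0.6033, -0.0572, 0.1459]
eef_rot: [0.999, 0.045, 0.0, 0.0]
contact_force: [0.9, -1.6, 1.7]
opening: 0.504
```

```bash
python3 - <<'E'
from h import *
plan(605,-88,145,-85)
p=snapshot('scene'); cv2.imwrite('pics/s2.png',cv2.resize(p['img'][160:330,180:480,::-1],None,fx=2.6,fy=2.6))
E
```

```text
t 6.65 pos [603.3 -57.2 145.9] yawx 5.1 z [ 0.001 -0.    -1.   ] F [ 0.9 -1.6  1.7] op 0.504 q [-0.21  0.82  0.42  1.73 -0.48  0.69 -1.02]
ty -84.9 turn 0.002 shift now [-1.  30.8  0.9] after turn [-1.  30.8  0.9]
```

View pics/s2.png

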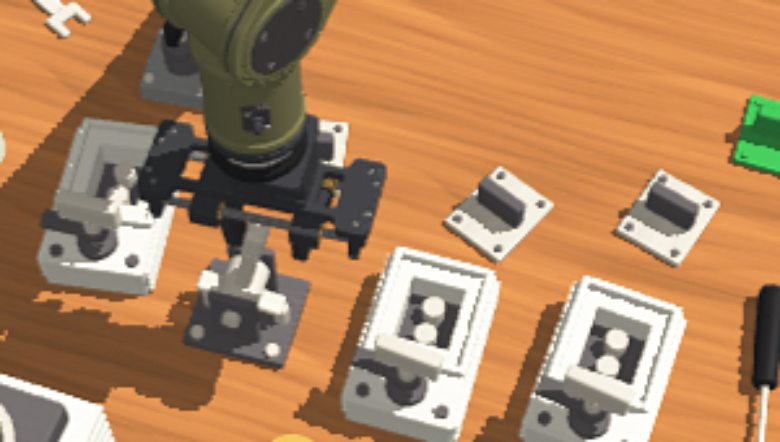

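>>> send_rows([
  {"dx": 0,"dy": -3,"dz": 0,"turn": 0,"grip": 0.5},
  {"dx": 0,"dy": -2,"dz": 0,"turn": 0,"grip": 0.5},
  {"dx": 0,"dy": 0,"dz": 0,"turn": 0,"grip": 0.5},
])

```text
clock: 7.0
tool_pos: [0.6025, -0.0515, 0.1455]
eef_rot: [0.999, 0.045, -0.0, -0.0]
contact_force: [1.6, -1.7, -0.2]
opening: 0.498
```

```bash
python3 - <<'E'
from h import *
plan(605,-88,145,-85)
for n in ('scene','top'):
    p=snapshot(n); cv2.imwrite(f'pics/{n}3.png',cv2.resize(p['img'][160:330,180:480,::-1],None,fx=2.6,fy=2.6))
    W=world(p)
    for r in regions_of(p,'rocker_top')[:2]:
        P=W[r['pixels']]
        for a in range(60,180,15):
            q=P[(P[:,2]*1000>a)&(P[:,2]*1000<=a+15)]
            if len(q)>3: print(n,round(r['score'],2),a,len(q),np.round(np.percentile(q[:,1]*1000,[5,50,95])))
E
```

```text
t 7.0 pos [602.5 -51.5 145.5] yawx 5.2 z [-0.  0. -1.] F [ 1.6 -1.7 -0.2] op 0.498 q [-0.22  0.82  0.42  1.73 -0.49  0.69 -1.02]
ty -84.8 turn 0.003 shift now [-0.8 36.5  0.4] after turn [-0.7 36.5  0.4]
scene 0.63 60 111 [-103.  -75.  -68.]
scene 0.63 75 69 [-97. -89. -74.]
scene 0.63 90 17 [-83. -75. -70.]
scene 0.63 105 21 [-80. -75. -67.]
scene 0.63 120 16 [-74. -67. -62.]
scene 0.63 135 19 [-71. -64. -57.]
scene 0.63 150 30 [-66. -57. -52.]
scene 0.63 165 41 [-63. -57. -51.]
top 0.46 60 356 [-429. -407. -386.]
top 0.43 90 20 [ 74.  92. 106.]
top 0.43 105 138 [ 59.  83. 104.]
```

View pics/scene3.png

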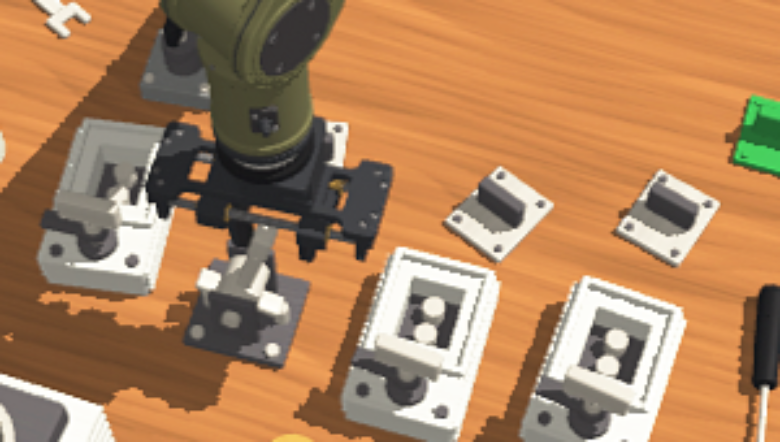

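>>> send_rows([
  {"dx": 0,"dy": 5,"dz": 0,"turn": 0,"grip": 0.5},
  {"dx": 0,"dy": 7,"dz": 0,"turn": 0,"grip": 0.5},
  {"dx": 0,"dy": 8,"dz": 0,"turn": 0,"grip": 0.5},
  {"dx": 0,"dy": 8,"dz": 0,"turn": 0,"grip": 0.5},
  {"dx": 0,"dy": 8,"dz": 0,"turn": 0,"grip": 0.5},
  {"dx": 0,"dy": 8,"dz": 0,"turn": 0,"grip": 0.5},
  {"dx": 0,"dy": 7,"dz": 0,"turn": 0,"grip": 0.5},
  {"dx": 0,"dy": 6,"dz": 0,"turn": 0,"grip": 0.5},
  {"dx": 0,"dy": 6,"dz": 0,"turn": 0,"grip": 0.5},
  {"dx": 0,"dy": 5,"dz": 0,"turn": 0,"grip": 0.5},
  {"dx": 0,"dy": 3,"dz": 0,"turn": 0,"grip": 0.5},
  {"dx": 0,"dy": 0,"dz": 0,"turn": 0,"grip": 0.5},
  {"dx": 0,"dy": 0,"dz": 0,"turn": 0,"grip": 0.5},
])

```text
clock: 8.5
tool_pos: [0.6088, -0.1221, 0.1455]
eef_rot: [0.999, 0.045, -0.0, -0.0]
contact_force: [-0.8, 3.1, -0.6]
opening: 0.503
```

```bash
python3 - <<'E'
from h import *
plan(605,-88,145,-85)
for n in ('scene',):
    p=snapshot(n); cv2.imwrite(f'pics/{n}4.png',cv2.resize(p['img'][160:330,180:480,::-1],None,fx=2.6,fy=2.6))
    W=world(p)
    for r in regions_of(p,'rocker_top')[:2]:
        P=W[r['pixels']]
        for a in range(60,180,15):
            q=P[(P[:,2]*1000>a)&(P[:,2]*1000<=a+15)]
            if len(q)>3: print(n,round(r['score'],2),a,len(q),np.round(np.percentile(q[:,1]*1000,[5,50,95])))
E
```

```text
t 8.5 pos [ 608.8 -122.1  145.5] yawx 5.2 z [-0.001  0.001 -1.   ] F [-0.8  3.1 -0.6] op 0.503 q [-0.09  0.84  0.41  1.68 -0.46  0.72 -0.94]
ty -84.8 turn 0.003 shift now [ -0.7 -34.3   0.6] after turn [ -0.8 -34.3   0.6]
scene 0.95 60 109 [-100.  -74.  -68.]
scene 0.95 75 103 [-95. -85. -74.]
scene 0.95 90 42 [-99. -90. -87.]
scene 0.95 105 43 [-104.  -94.  -91.]
scene 0.95 120 23 [-106.  -98.  -94.]
scene 0.95 135 32 [-112. -103.  -97.]
scene 0.95 150 38 [-118. -106. -100.]
scene 0.95 165 40 [-119. -112. -105.]
```

View pics/scene4.png

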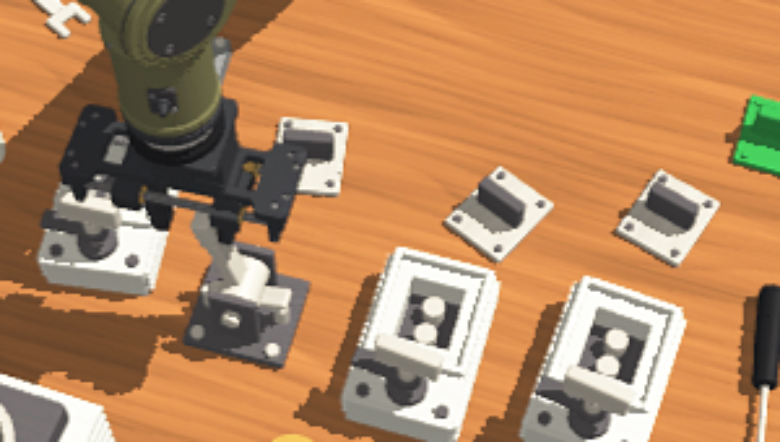

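>>> send_rows([
  {"dx": 0,"dy": 2,"dz": 0,"turn": 0,"grip": 0.5},
  {"dx": 0,"dy": 2,"dz": 0,"turn": 0,"grip": 0.5},
  {"dx": 0,"dy": 0,"dz": 0,"turn": 0,"grip": 0.5},
  {"dx": 0,"dy": 0,"dz": 0,"turn": 0,"grip": 0.5},
])

```text
clock: 9.0
tool_pos: [0.6093, -0.1256, 0.1455]
eef_rot: [0.999, 0.045, -0.0, -0.001]
contact_force: [-0.9, 5.8, -1.1]
opening: 0.5
```

```bash
python3 - <<'E'
from h import *
plan(605,-88,145,-85)
for n in ('scene',):
    p=snapshot(n)
    W=world(p)
    for r in regions_of(p,'rocker_top')[:1]:
        P=W[r['pixels']]
        for a in range(60,180,15):
            q=P[(P[:,2]*1000>a)&(P[:,2]*1000<=a+15)]
            if len(q)>3: print(n,round(r['score'],2),a,len(q),np.round(np.percentile(q[:,1]*1000,[5,50,95])))
E
```

```text
t 9.0 pos [ 609.3 -125.6  145.5] yawx 5.2 z [-0.     0.002 -1.   ] F [-0.9  5.8 -1.1] op 0.5 q [-0.09  0.84  0.41  1.67 -0.46  0.72 -0.93]
ty -84.8 turn 0.003 shift now [ -0.9 -37.8   0.6] after turn [ -1.  -37.8   0.6]
scene 0.8 60 98 [-100.  -74.  -67.]
scene 0.8 75 100 [-96. -86. -76.]
scene 0.8 90 42 [-99. -91. -87.]
scene 0.8 105 42 [-105.  -96.  -92.]
scene 0.8 120 30 [-110. -100.  -97.]
scene 0.8 135 27 [-116. -107. -100.]
scene 0.8 150 33 [-122. -111. -104.]
scene 0.8 165 27 [-120. -115. -109.]
```

>>> send_rows([
  {"dx": 0,"dy": -6,"dz": 0,"turn": 0,"grip": 0.5},
  {"dx": 0,"dy": -8,"dz": 0,"turn": 0,"grip": 0.5},
  {"dx": 0,"dy": -8,"dz": 0,"turn": 0,"grip": 0.5},
  {"dx": 0,"dy": -8,"dz": 0,"turn": 0,"grip": 0.5},
  {"dx": 0,"dy": -6,"dz": 0,"turn": 0,"grip": 0.5},
  {"dx": 0,"dy": -2,"dz": 0,"turn": 0,"grip": 0.5},
  {"dx": 0,"dy": 0,"dz": -15,"turn": 0,"grip": 0.5},
  {"dx": 0,"dy": 0,"dz": -25,"turn": 0,"grip": 0.5},
  {"dx": 0,"dy": 0,"dz": -25,"turn": -0.05,"grip": 0.5},
  {"dx": 0,"dy": 0,"dz": -15,"turn": 0,"grip": 0.5},
  {"dx": 0,"dy": 0,"dz": 0,"turn": 0,"grip": 0.5},
  {"dx": 0,"dy": 0,"dz": 0,"turn": 0,"grip": 0.5},
])

```text
clock: 10.3
tool_pos: [0.6057, -0.0888, 0.2253]
eef_rot: [0.998, 0.07, -0.0, -0.0]
contact_force: [-0.4, 1.3, 0.1]
opening: 0.501
```

```bash
python3 - <<'E'
from h import *
plan(368.7,-244.7,226,-82.4)
p=snapshot('scene'); W=world(p)
for r in regions_of(p,'rocker_top')[:1]:
    P=W[r['pixels']]; q=P[P[:,2]>.165]; print(r['score'],len(q),np.median(q,0))
E
```

```text
t 10.3 pos [605.7 -88.8 225.3] yawx 8.0 z [-0.  0. -1.] F [-0.4  1.3  0.1] op 0.501 q [-0.18  0.73  0.46  1.64 -0.4   0.87 -0.99]
ty -82.0 turn 0.007 shift now [-256.4  121.4   -0.6] after turn [-255.5  123.2   -0.6]
0.77 86 [ 0.60917687 -0.08423558  0.17110704]
```

Rocker is upright again. Now over to the gauge.

>>> send_rows([
  {"dx": -16,"dy": 8,"dz": 0,"turn": 0.007,"grip": 0.5},
  {"dx": -30,"dy": 14,"dz": 0,"turn": 0,"grip": 0.5},
  {"dx": -30,"dy": 14,"dz": 0,"turn": 0,"grip": 0.5},
  {"dx": -30,"dy": 14,"dz": 0,"turn": 0,"grip": 0.5},
  {"dx": -30,"dy": 14,"dz": 0,"turn": 0,"grip": 0.5},
  {"dx": -30,"dy": 14,"dz": 0,"turn": 0,"grip": 0.5},
  {"dx": -30,"dy": 15,"dz": 0,"turn": 0,"grip": 0.5},
  {"dx": -30,"dy": 15,"dz": 0,"turn": 0,"grip": 0.5},
  {"dx": -20,"dy": 10,"dz": 0,"turn": 0,"grip": 0.5},
  {"dx": -9,"dy": 5,"dz": 0,"turn": 0,"grip": 0.5},
  {"dx": 0,"dy": 0,"dz": 0,"turn": 0,"grip": 0.5},
  {"dx": 0,"dy": 0,"dz": 0,"turn": 0,"grip": 0.5},
])

```text
clock: 11.6
tool_pos: [0.3706, -0.2439, 0.2254]
eef_rot: [0.998, 0.067, 0.0, -0.0]
contact_force: [0.0, 2.1, -0.6]
opening: 0.5
```

```bash
python3 - <<'E'
from h import *
plan(368.7,-244.7,78,-82.4)
E
```

```text
t 11.6 pos [ 370.6 -243.9  225.4] yawx 7.7 z [ 0.     0.001 -1.   ] F [ 0.   2.1 -0.6] op 0.5 q [ 0.22  0.52  0.4   2.12 -0.37  0.57 -0.55]
ty -82.3 turn 0.001 shift now [ -2.    0.6 147.4] after turn [ -2.    0.6 147.4]
```

>>> send_rows([
  {"dx": -2,"dy": 0.6,"dz": 15,"turn": 0,"grip": 0.5},
  {"dx": 0,"dy": 0,"dz": 30,"turn": 0,"grip": 0.5},
  {"dx": 0,"dy": 0,"dz": 30,"turn": 0,"grip": 0.5},
  {"dx": 0,"dy": 0,"dz": 30,"turn": 0,"grip": 0.5},
  {"dx": 0,"dy": 0,"dz": 25,"turn": 0,"grip": 0.5},
  {"dx": 0,"dy": 0,"dz": 17,"turn": 0,"grip": 0.5},
  {"dx": 0,"dy": 0,"dz": 0,"turn": 0,"grip": 0.5},
  {"dx": 0,"dy": 0,"dz": 0,"turn": 0,"grip": 0},
  {"dx": 0,"dy": 0,"dz": 0,"turn": 0,"grip": 0},
  {"dx": 0,"dy": 0,"dz": 0,"turn": 0,"grip": 0},
  {"dx": 0,"dy": 0,"dz": 0,"turn": 0,"grip": 0},
  {"dx": 0,"dy": 0,"dz": 0,"turn": 0,"grip": 0},
], force=40)

```text
clock: 12.8
tool_pos: [0.3683, -0.2459, 0.0794]
eef_rot: [0.998, 0.066, 0.001, 0.001]
contact_force: [0.6, -0.9, 4.8]
opening: 0.149
```

```bash
python3 - <<'E'
from h import *
plan(368.7,-244.7,118,-82.4)
p=snapshot('scene'); cv2.imwrite('pics/s5.png',cv2.resize(p['img'][100:260,160:360,::-1],None,fx=4,fy=3.7))
E
```

```text
t 12.8 pos [ 368.3 -245.9   79.4] yawx 7.6 z [ 0.002 -0.001 -1.   ] F [ 0.6 -0.9  4.8] op 0.149 q [ 0.42  0.79  0.1   2.24 -0.54  0.14 -0.41]
ty -82.4 turn -0.0 shift now [  0.6  -1.  -38.6] after turn [  0.6  -1.  -38.6]
```

View pics/s5.png

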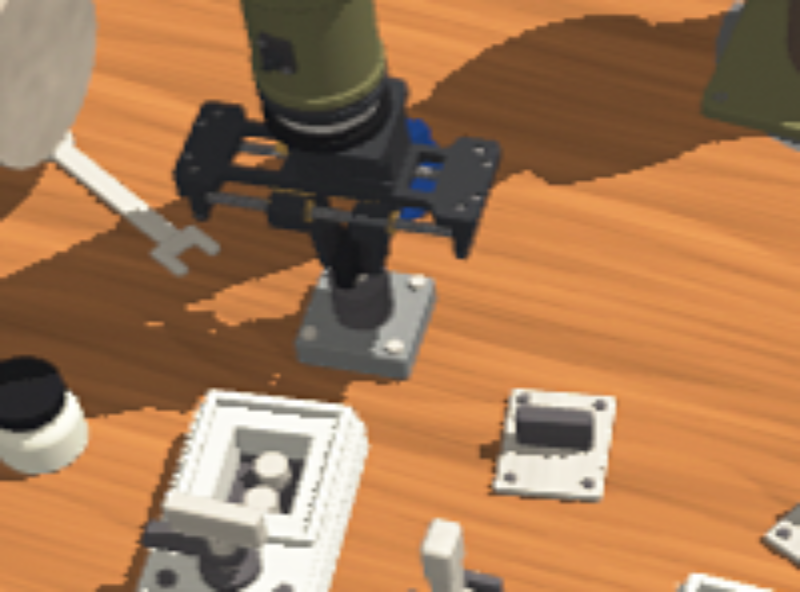

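>>> send_rows([
  {"dx": 0,"dy": 0,"dz": -6,"turn": 0,"grip": 0},
  {"dx": 0,"dy": 0,"dz": -8,"turn": 0,"grip": 0},
  {"dx": 0,"dy": 0,"dz": -8,"turn": 0,"grip": 0},
  {"dx": 0,"dy": 0,"dz": -8,"turn": 0,"grip": 0},
  {"dx": 0,"dy": 0,"dz": -6,"turn": 0,"grip": 0},
  {"dx": 0,"dy": 0,"dz": -3,"turn": 0,"grip": 0},
  {"dx": 0,"dy": 0,"dz": 0,"turn": 0,"grip": 0},
  {"dx": 0,"dy": 0,"dz": 0,"turn": 0,"grip": 0},
])

```text
clock: 13.65
tool_pos: [0.3682, -0.2458, 0.1177]
eef_rot: [0.998, 0.066, 0.0, 0.001]
contact_force: [4.3, -3.2, -10.3]
opening: 0.155
```

```bash
python3 - <<'E'
from h import *
plan(368.7,-244.7,119.4,-82.4)
p=snapshot('scene'); cv2.imwrite('pics/s6.png',cv2.resize(p['img'][130:220,200:320,::-1],None,fx=6.5,fy=6.5,interpolation=cv2.INTER_CUBIC))
E
```

```text
t 13.65 pos [ 368.2 -245.8  117.7] yawx 7.6 z [ 0.001 -0.001 -1.   ] F [  4.3  -3.2 -10.3] op 0.155 q [ 0.37  0.71  0.19  2.22 -0.52  0.25 -0.42]
ty -82.4 turn 0.0 shift now [ 0.7 -1.  -1.7] after turn [ 0.7 -1.  -1.7]
```

View pics/s6.png

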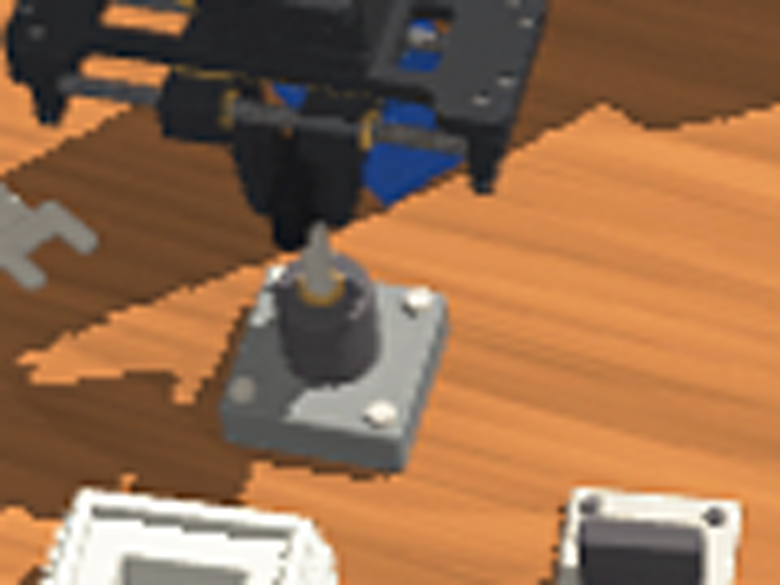

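>>> send_rows([
  {"dx": 0,"dy": 0,"dz": -1.7,"turn": 0,"grip": 0},
  {"dx": 0,"dy": 0,"dz": 0,"turn": 0,"grip": 0},
  {"dx": 0,"dy": 0,"dz": 0,"turn": 0,"grip": 0},
])

```text
clock: 14.0
tool_pos: [0.3682, -0.2458, 0.1191]
eef_rot: [0.998, 0.066, 0.0, 0.0]
contact_force: [4.8, -2.2, -10.8]
opening: 0.157
```

```bash
python3 - <<'E'
from h import *
plan(368.7,-244.7,119.4,-82.4)
p=snapshot('scene'); W=world(p); cv2.imwrite('pics/s7.png',cv2.resize(p['img'][150:200,230:280,::-1],None,fx=11,fy=11,interpolation=cv2.INTER_CUBIC))
im=p['img'].astype(int)
m=(im[:,:,0]-im[:,:,2]>40); 
P=W[150:200,230:280]; k=m[150:200,230:280]&(np.hypot(P[:,:,0]-.369,P[:,:,1]+.2445)<.015)
print(k.sum(), np.round(P[k][:,2]*1000,0), im[150:200,230:280][k][:4])
E
```

```text
t 14.0 pos [ 368.2 -245.8  119.1] yawx 7.6 z [ 0.001 -0.001 -1.   ] F [  4.8  -2.2 -10.8] op 0.157 q [ 0.36  0.71  0.19  2.22 -0.51  0.26 -0.43]
ty -82.4 turn 0.0 shift now [ 0.7 -1.  -0.3] after turn [ 0.7 -1.  -0.3]
23 [104. 100.  95.  74.  72.  70.  70.  75.  67.  68.  71.  67.  68.  68.
  70.  70.  75.  68.  67.  68.  69.  71.  65.] [[109  83  62]
 [152 112  83]
 [156 119  97]
 [182 147  99]]
```

View pics/s7.png

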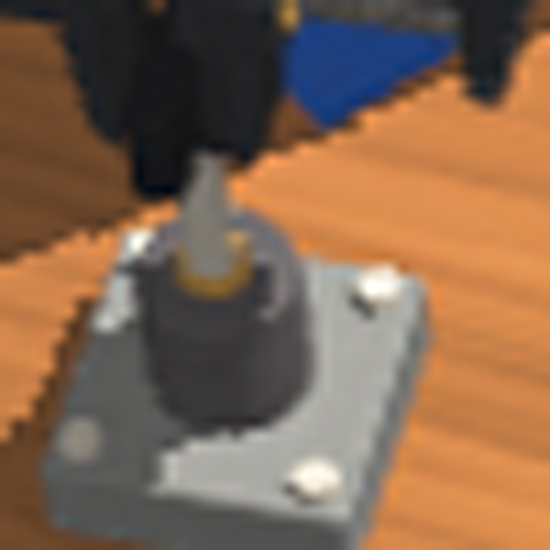

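>>> send_rows([
  {"dx": 0,"dy": 0,"dz": -0.3,"turn": 0,"grip": 0},
  {"dx": 0,"dy": 0,"dz": 0,"turn": 0,"grip": 0},
  {"dx": 0,"dy": 0,"dz": 0,"turn": 0,"grip": 0},
  {"dx": 0,"dy": 0,"dz": 0,"turn": 0,"grip": 0},
  {"dx": 0,"dy": 0,"dz": 0,"turn": 0,"grip": 0},
  {"dx": 0,"dy": 0,"dz": 0,"turn": 0,"grip": 0},
  {"dx": 0,"dy": 0,"dz": 0,"turn": 0,"grip": 0},
  {"dx": 0,"dy": 0,"dz": 0,"turn": 0,"grip": 0},
  {"dx": 0,"dy": 0,"dz": 0,"turn": 0,"grip": 0},
  {"dx": 0,"dy": 0,"dz": 0,"turn": 0,"grip": 0},
  {"dx": 0,"dy": 0,"dz": 0,"turn": 0,"grip": 0},
  {"dx": 0,"dy": 0,"dz": 0,"turn": 0,"grip": 0},
  {"dx": 0,"dy": 0,"dz": 0,"turn": 0,"grip": 0},
  {"dx": 0,"dy": 0,"dz": 0,"turn": 0,"grip": 0},
])

```text
clock: 15.45
tool_pos: [0.3682, -0.2458, 0.1194]
eef_rot: [0.998, 0.066, 0.0, 0.0]
contact_force: [3.5, -3.0, -10.9]
opening: 0.154
```

```bash
python3 - <<'E'
from h import *
plan(368.7,-244.7,79.5,-82.4)
E
```

```text
t 15.45 pos [ 368.2 -245.8  119.4] yawx 7.6 z [ 0.001 -0.001 -1.   ] F [  3.5  -3.  -10.9] op 0.154 q [ 0.36  0.71  0.19  2.22 -0.51  0.26 -0.43]
ty -82.4 turn 0.0 shift now [ 0.6 -1.1 39.9] after turn [ 0.6 -1.1 39.9]
```

Held at the mark for over 1 s. Lowering it back in and releasing.

>>> send_rows([
  {"dx": 0,"dy": 0,"dz": 6,"turn": 0,"grip": 0},
  {"dx": 0,"dy": 0,"dz": 9,"turn": 0,"grip": 0},
  {"dx": 0,"dy": 0,"dz": 9,"turn": 0,"grip": 0},
  {"dx": 0,"dy": 0,"dz": 9,"turn": 0,"grip": 0},
  {"dx": 0,"dy": 0,"dz": 6,"turn": 0,"grip": 0},
  {"dx": 0,"dy": 0,"dz": 0,"turn": 0,"grip": 0},
  {"dx": 0,"dy": 0,"dz": 0,"turn": 0,"grip": 0.5},
  {"dx": 0,"dy": 0,"dz": 0,"turn": 0,"grip": 0.5},
  {"dx": 0,"dy": 0,"dz": 0,"turn": 0,"grip": 0.5},
  {"dx": 0,"dy": 0,"dz": 0,"turn": 0,"grip": 0.5},
  {"dx": 0,"dy": 0,"dz": -15,"turn": 0,"grip": 0.6},
  {"dx": 0,"dy": 0,"dz": -30,"turn": 0,"grip": 0.6},
  {"dx": 0,"dy": 0,"dz": -30,"turn": 0,"grip": 0.6},
  {"dx": 0,"dy": 0,"dz": -30,"turn": 0,"grip": 0.6},
  {"dx": 0,"dy": 0,"dz": 0,"turn": 0,"grip": 0.6},
])

```text
clock: 16.95
tool_pos: [0.3687, -0.2461, 0.1884]
eef_rot: [0.998, 0.066, 0.002, 0.002]
contact_force: [0.3, -0.7, -0.6]
opening: 0.598
```

```bash
cat >> h.py <<'E'
def covers():
    ps=[(n,snapshot(n)) for n in('top','scene')]
    out=[]
    for n,p in ps:
        W=world(p)
        for r in regions_of(p,'cover0'):
            m=r['pixels']; c=np.median(p['img'][m],0)
            if c.max()-c.min()>25 or r['score']<.3: continue
            P=W[m]; P=P[~np.isnan(P[:,0])]; z=P[:,2]*1000
            zt=np.percentile(z,97); k=(z>zt-7)
            rr=rect(P[k][:,:2]); 
            print(n,round(r['score'],2),'rib',*rr,'jaw',round(rr[2]-90 if rr[2]>0 else rr[2]+90,1),'ztop',round(float(zt),1))
    return ps
E
python3 - <<'E'
from h import *
ps=covers(); W=world(ps[1][1])
P=band(W,(.369,-.2445),.035,.1,.14); print('gauge top z',np.median(P[:,2]) if len(P) else None,len(P))
plan(423,-91.6,160,13)
E
```

```text
top 0.92 rib [421.9 -92.9] [49.6 13.4] -76.7 jaw 13.3 ztop 42.6
top 0.75 rib [377.6 258.1] [49.4 14.2] 73.2 jaw -16.8 ztop 43.3
top 0.71 rib [425.7 103.2] [49.7 13.5] 67.5 jaw -22.5 ztop 43.1
scene 0.92 rib [379.7 260.9] [49.6 16.4] 69.2 jaw -20.8 ztop 44.1
gauge top z 0.10924570463983253 111
t 17.15 pos [ 367.  -244.7  184.9] yawx 7.6 z [-0.002  0.001 -1.   ] F [ 0.3 -0.8 -0.4] op 0.602 q [ 0.26  0.59  0.35  2.17 -0.45  0.45 -0.48]
ty -82.4 turn -1.664 shift now [  75.8 -144.3   25. ] after turn [136.6  89.   25. ]
```

>>> send_rows([
  {"dx": 0,"dy": 0,"dz": 0,"turn": -0.139,"grip": 0.6},
  {"dx": 0,"dy": 0,"dz": 0,"turn": -0.139,"grip": 0.6},
  {"dx": 0,"dy": 0,"dz": 0,"turn": -0.139,"grip": 0.6},
  {"dx": 0,"dy": 0,"dz": 0,"turn": -0.139,"grip": 0.6},
  {"dx": 0,"dy": 0,"dz": 0,"turn": -0.139,"grip": 0.6},
  {"dx": 0,"dy": 0,"dz": 0,"turn": -0.139,"grip": 0.6},
  {"dx": 0,"dy": 0,"dz": 0,"turn": -0.139,"grip": 0.6},
  {"dx": 0,"dy": 0,"dz": 0,"turn": -0.139,"grip": 0.6},
  {"dx": 0,"dy": 0,"dz": 0,"turn": -0.139,"grip": 0.6},
  {"dx": 0,"dy": 0,"dz": 0,"turn": -0.139,"grip": 0.6},
  {"dx": 0,"dy": 0,"dz": 0,"turn": -0.139,"grip": 0.6},
  {"dx": 0,"dy": 0,"dz": 0,"turn": -0.137,"grip": 0.6},
  {"dx": 22,"dy": 14,"dz": 5,"turn": 0,"grip": 0.6},
  {"dx": 28,"dy": 18,"dz": 5,"turn": 0,"grip": 0.6},
  {"dx": 28,"dy": 18,"dz": 5,"turn": 0,"grip": 0.6},
  {"dx": 28,"dy": 18,"dz": 5,"turn": 0,"grip": 0.6},
  {"dx": 20,"dy": 14,"dz": 5,"turn": 0,"grip": 0.6},
  {"dx": 10,"dy": 7,"dz": 0,"turn": 0,"grip": 0.6},
  {"dx": 0,"dy": 0,"dz": 0,"turn": 0,"grip": 0.6},
  {"dx": 0,"dy": 0,"dz": 0,"turn": 0,"grip": 0.6},
])

```text
clock: 19.15
tool_pos: [0.4229, -0.0939, 0.1605]
eef_rot: [0.623, 0.783, -0.001, -0.0]
contact_force: [0.2, -0.4, -0.5]
opening: 0.604
```

```bash
python3 - <<'E'
from h import *
plan(423,-91.6,18,13)
E
```

```text
t 19.15 pos [422.9 -93.9 160.5] yawx 103.0 z [-0.001 -0.    -1.   ] F [ 0.2 -0.4 -0.5] op 0.604 q [ 0.14  0.6  -0.04  2.21  0.08  0.34  0.26]
ty 13.0 turn -0.0 shift now [  2.2   0.8 142.5] after turn [  2.2   0.8 142.5]
```

>>> send_rows([
  {"dx": 2,"dy": 1,"dz": 15,"turn": 0,"grip": 0.6},
  {"dx": 0,"dy": 0,"dz": 30,"turn": 0,"grip": 0.6},
  {"dx": 0,"dy": 0,"dz": 30,"turn": 0,"grip": 0.6},
  {"dx": 0,"dy": 0,"dz": 30,"turn": 0,"grip": 0.6},
  {"dx": 0,"dy": 0,"dz": 22,"turn": 0,"grip": 0.6},
  {"dx": 0,"dy": 0,"dz": 15,"turn": 0,"grip": 0.6},
  {"dx": 0,"dy": 0,"dz": 0,"turn": 0,"grip": 0.6},
  {"dx": 0,"dy": 0,"dz": 0,"turn": 0,"grip": 0},
  {"dx": 0,"dy": 0,"dz": 0,"turn": 0,"grip": 0},
  {"dx": 0,"dy": 0,"dz": 0,"turn": 0,"grip": 0},
  {"dx": 0,"dy": 0,"dz": 0,"turn": 0,"grip": 0},
  {"dx": 0,"dy": 0,"dz": 0,"turn": 0,"grip": 0},
  {"dx": 0,"dy": 0,"dz": -15,"turn": 0,"grip": 0},
  {"dx": 0,"dy": 0,"dz": -25,"turn": 0,"grip": 0},
  {"dx": 0,"dy": 0,"dz": -25,"turn": 0,"grip": 0},
  {"dx": 0,"dy": 0,"dz": -25,"turn": 0,"grip": 0},
  {"dx": 0,"dy": 0,"dz": -20,"turn": 0,"grip": 0},
  {"dx": 0,"dy": 0,"dz": 0,"turn": 0,"grip": 0},
], force=40)

```text
clock: 20.95
tool_pos: [0.4314, -0.0922, 0.1502]
eef_rot: [0.622, 0.783, -0.001, -0.003]
contact_force: [0.3, -0.2, -2.1]
opening: 0.141
```

```bash
python3 - <<'E'
from h import *
plan(522.1,-247.3,128,10)
p=snapshot('scene'); cv2.imwrite('pics/s8.png',cv2.resize(p['img'][100:340,160:480,::-1],None,fx=2.4,fy=2.4))
E
```

```text
t 20.95 pos [431.4 -92.2 150.2] yawx 103.1 z [-0.006  0.002 -1.   ] F [ 0.3 -0.2 -2.1] op 0.141 q [ 0.29  0.63 -0.28  2.18  0.45  0.39 -0.14]
ty 13.1 turn 0.053 shift now [-171.6   53.4   21.4] after turn [-168.6   62.5   21.4]
```

View pics/s8.png

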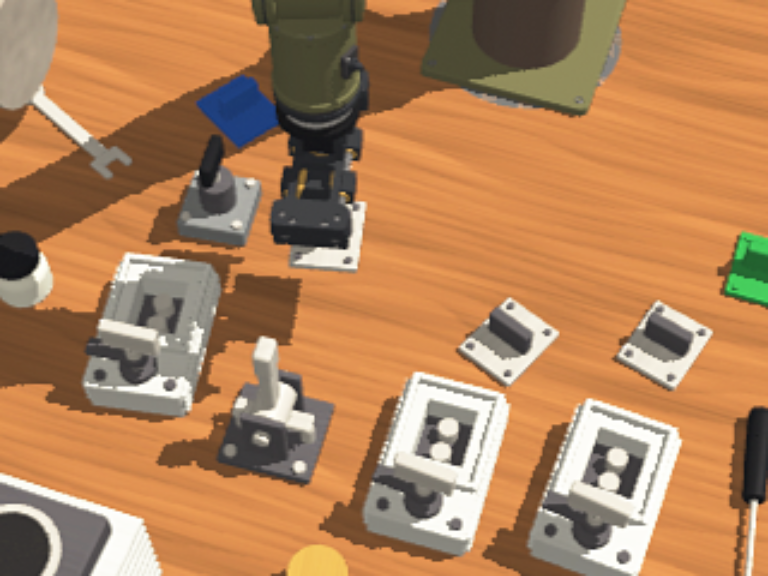

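>>> send_rows([
  {"dx": 0,"dy": 0,"dz": 0,"turn": 0.053,"grip": 0},
  {"dx": -15,"dy": 5,"dz": 0,"turn": 0,"grip": 0},
  {"dx": -25,"dy": 9,"dz": 0,"turn": 0,"grip": 0},
  {"dx": -25,"dy": 9,"dz": 0,"turn": 0,"grip": 0},
  {"dx": -25,"dy": 9,"dz": 0,"turn": 0,"grip": 0},
  {"dx": -25,"dy": 9,"dz": 0,"turn": 0,"grip": 0},
  {"dx": -25,"dy": 9,"dz": 0,"turn": 0,"grip": 0},
  {"dx": -18,"dy": 7,"dz": 0,"turn": 0,"grip": 0},
  {"dx": -10,"dy": 5,"dz": 0,"turn": 0,"grip": 0},
  {"dx": 0,"dy": 0,"dz": 0,"turn": 0,"grip": 0},
  {"dx": 0,"dy": 0,"dz": 0,"turn": 0,"grip": 0},
])

```text
clock: 22.1
tool_pos: [0.5194, -0.2458, 0.1456]
eef_rot: [0.642, 0.766, -0.003, -0.006]
contact_force: [-0.2, -0.4, -2.0]
opening: 0.143
```

```bash
python3 - <<'E'
from h import *
plan(522.1,-247.3,60,10)
for n in('scene','top'):
    p=snapshot(n); cv2.imwrite(f'pics/{n}9.png',cv2.resize((p['img'][130:330,160:410] if n=='scene' else p['img'][120:320,330:580])[:,:,::-1],None,fx=3,fy=3))
    W=world(p); s,R=tool(); z=s['tool_pos'][2]
    P=band(W,s['tool_pos'],.07,z-.016,z-.004); print(n,len(P), rect(P[:,:2]) if len(P)>5 else '')
E
```

```text
t 22.1 pos [ 519.4 -245.8  145.6] yawx 100.1 z [-0.014  0.003 -1.   ] F [-0.2 -0.4 -2. ] op 0.143 q [ 0.57  0.77 -0.36  1.79  0.41  0.67  0.15]
ty 10.1 turn 0.001 shift now [-2.4  3.6 85.5] after turn [-2.4  3.6 85.5]
scene 27 (array([ 521.1, -226. ]), array([19.9,  9.9], dtype=float32), -59.1)
top 11 (array([ 510.6, -226.9]), array([19.2,  7.5], dtype=float32), 61.6)
```

View pics/scene9.png

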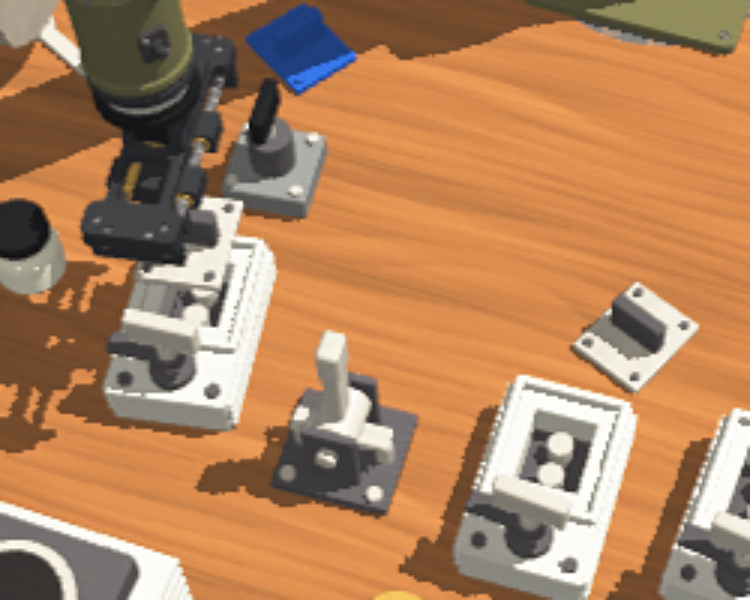

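View pics/top9.png

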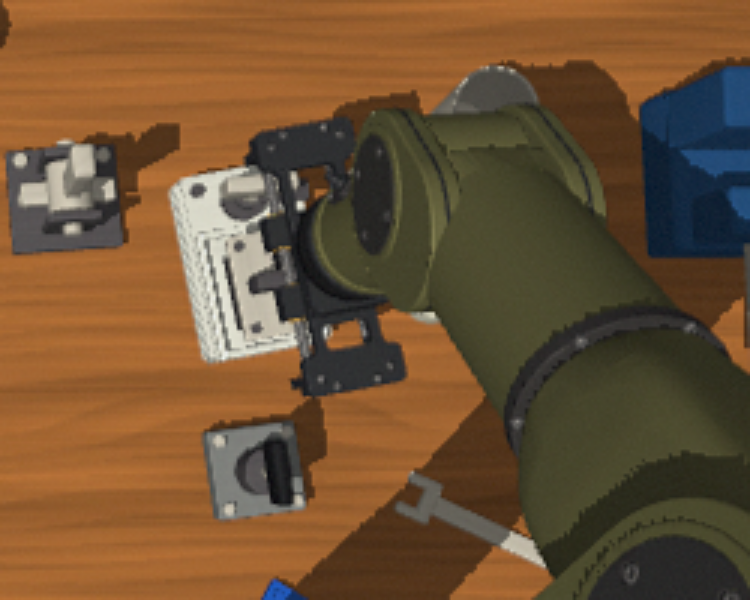

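```bash
python3 - <<'E'
from h import *
show()
s,R=tool(); T=s['tool_pos']; a=np.radians(10); u=np.array([np.cos(a),np.sin(a)]); v=np.array([-u[1],u[0]])
for n in('scene','top'):
    p=snapshot(n); W=world(p)
    for r in regions_of(p,'cover0'):
        P=W[r['pixels']]; P=P[~np.isnan(P[:,0])]
        if np.median(P[:,2])<.05: continue
        print(n,r['score'],len(P),np.round(np.percentile(P[:,2]*1000,[2,25,50,75,98])),r['extent'])
        q=(P[:,:2]-T[:2])*1000; L=np.c_[q@u,q@v,P[:,2]*1000]
        pl=L[(L[:,2]<np.median(L[:,2])+6)&(L[:,2]>np.median(L[:,2])-6)]
        print(' plate local x(pct) y(pct)',np.round(np.percentile(pl,[1,5,50,95,99],axis=0),1).tolist(), rect(pl[:,:2]))
        rb=L[L[:,2]>np.median(L[:,2])+25]; print(' rib',len(rb),np.round(np.percentile(rb,[1,50,99],axis=0),1).tolist() if len(rb) else '')
E
```

```text
t 22.2 pos [ 519.6 -245.4  146.3] yawx 100.1 z [-0.013  0.003 -1.   ] F [-0.2 -0.1 -1.5] op 0.144 q [ 0.57  0.77 -0.37  1.79  0.41  0.67  0.15]
scene 0.7 562 [107. 114. 116. 120. 153.] [204.7, 196.2, 238.7, 228.4]
 plate local x(pct) y(pct) [[-40.3, -30.2, 110.3], [-35.8, -24.3, 111.2], [19.9, 17.5, 115.2], [42.0, 34.5, 119.9], [43.9, 35.8, 121.1]] (array([1368.3, 2630. ]), array([88615.7, 68730. ], dtype=float32), 0.1)
 rib 63 [[-7.5, 8.4, 141.3], [4.2, 19.1, 149.5], [87.3, 34.9, 218.6]]
scene 0.69 409 [ 44.  70.  98. 114. 119.] [198.6, 230.4, 224.8, 253.6]
 plate local x(pct) y(pct) [[79.9, -29.5, 92.3], [82.9, -26.4, 93.3], [86.0, -0.9, 98.3], [89.5, 25.8, 103.3], [91.3, 26.2, 103.7]] (array([86536.8, -1903.1]), array([57015.8, 11815.5], dtype=float32), -86.8)
 rib 0 
scene 0.44 435 [ 65.  70.  99. 114. 119.] [317.6, 290.3, 351.4, 310.5]
 plate local x(pct) y(pct) [[178.9, 271.4, 93.7], [181.2, 274.4, 94.0], [187.3, 299.2, 98.3], [193.0, 324.7, 103.8], [193.9, 327.8, 104.7]] (array([186749.5, 298784. ]), array([57429. ,  9652.6], dtype=float32), 80.8)
 rib 0 
top 0.67 483 [111. 115. 116. 118. 153.] [406.8, 199.5, 429.1, 233.2]
 plate local x(pct) y(pct) [[-41.7, -0.3, 111.0], [-39.1, 4.3, 112.3], [-4.6, 20.9, 115.7], [35.5, 33.4, 119.1], [39.2, 34.3, 120.9]] (array([ -895.3, 17589.5]), array([84514.3, 37077.2], dtype=float32), 3.6)
 rib 66 [[-35.9, 5.1, 143.0], [-1.4, 17.2, 149.0], [14.3, 33.4, 228.4]]
```

>>> send_rows([
  {"dx": -1.5,"dy": 1.5,"dz": 5,"turn": 0,"grip": 0},
  {"dx": -1.5,"dy": 1.5,"dz": 10,"turn": 0,"grip": 0},
  {"dx": 0,"dy": 0,"dz": 10,"turn": 0,"grip": 0},
  {"dx": 0,"dy": 0,"dz": 10,"turn": 0,"grip": 0},
  {"dx": 0,"dy": 0,"dz": 10,"turn": 0,"grip": 0},
  {"dx": 0,"dy": 0,"dz": 5,"turn": 0,"grip": 0},
  {"dx": 0,"dy": 0,"dz": 0,"turn": 0,"grip": 0},
  {"dx": 0,"dy": 0,"dz": 0,"turn": 0,"grip": 0},
])

```text
clock: 23.2
tool_pos: [0.5235, -0.249, 0.0971]
eef_rot: [0.642, 0.766, -0.003, -0.005]
contact_force: [0.2, -0.3, -1.2]
opening: 0.143
```

```bash
cat >> h.py <<'E'
def held(c,yaw,mid):
    """plate in hand vs pocket centre c (mm), head yaw deg; mid approx plate top z mm"""
    a=np.radians(yaw); u=np.array([np.cos(a),np.sin(a)]); v=np.array([-u[1],u[0]])
    for n in('scene','top'):
        p=snapshot(n); W=world(p)
        for r in regions_of(p,'cover0'):
            P=W[r['pixels']]; P=P[~np.isnan(P[:,0])]*1000
            q=P[:,:2]-np.array(c); L=np.c_[q@u,q@v,P[:,2]]
            if np.hypot(*np.median(L[:,:2],0))>60: continue
            zm=np.median(L[:,2])
            pl=L[abs(L[:,2]-zm)<6]; rb=L[L[:,2]>zm+25]
            A=np.c_[pl[:,0],pl[:,1],np.ones(len(pl))]; co=np.linalg.lstsq(A,pl[:,2],rcond=None)[0]
            print(n,round(r['score'],2),len(pl),'plate z',round(zm,1),'slope',np.round(co[:2],3),'x',np.round(np.percentile(pl[:,0],[1,99]),1),'y',np.round(np.percentile(pl[:,1],[1,99]),1),'ribtop',len(rb) and np.round(np.percentile(rb,[1,50,97],axis=0),1).tolist())
E
python3 - <<'E'
from h import *
plan(522.1,-247.3,78.6,10)
held((522.1,-247.3),10,66)
E
```

```text
t 23.2 pos [ 523.5 -249.    97.1] yawx 100.0 z [-0.011  0.002 -1.   ] F [ 0.2 -0.3 -1.2] op 0.143 q [ 0.55  0.85 -0.32  1.8   0.45  0.58  0.12]
ty 10.0 turn 0.001 shift now [ 1.9 -0.8 18.5] after turn [ 1.9 -0.8 18.5]
scene 0.89 356 plate z 67.3 slope [0.018 0.011] x [-40.5  44.4] y [-27.1  33.8] ribtop [[-5.9, 6.7, 93.2], [4.1, 15.9, 99.3], [31.5, 29.1, 141.7]]
top 0.83 327 plate z 66.7 slope [0.008 0.004] x [-39.7  40.6] y [ 0.7 32.6] ribtop [[-25.2, 7.9, 94.5], [-0.2, 17.2, 99.2], [5.8, 24.2, 103.4]]
```

>>> send_rows([
  {"dx": 1,"dy": -1,"dz": 5,"turn": 0,"grip": 0},
  {"dx": 0,"dy": 0,"dz": 5,"turn": 0,"grip": 0},
  {"dx": 0,"dy": 0,"dz": 4,"turn": 0,"grip": 0},
  {"dx": 0,"dy": 0,"dz": 3,"turn": 0,"grip": 0},
  {"dx": 0,"dy": 0,"dz": 1,"turn": 0,"grip": 0},
  {"dx": 0,"dy": 0,"dz": 0,"turn": 0,"grip": 0},
  {"dx": 0,"dy": 0,"dz": 0,"turn": 0,"grip": 0},
])

```text
clock: 24.1
tool_pos: [0.5219, -0.2482, 0.0791]
eef_rot: [0.643, 0.766, -0.003, -0.005]
contact_force: [-0.3, -0.0, -0.8]
opening: 0.145
```

```bash
python3 - <<'E'
from h import *
plan(522.1,-247.3,78.6,10)
held((522.1,-247.3),10,66)
E
```

```text
t 24.1 pos [ 521.9 -248.2   79.1] yawx 100.0 z [-0.011  0.002 -1.   ] F [-0.3 -0.  -0.8] op 0.145 q [ 0.54  0.87 -0.31  1.81  0.47  0.54  0.1 ]
ty 10.0 turn 0.001 shift now [0.9 0.3 0.5] after turn [0.9 0.3 0.5]
scene 0.64 281 plate z 49.1 slope [0.    0.001] x [-41.   42.1] y [ 3.7 35.2] ribtop [[-5.4, 10.4, 74.1], [2.8, 18.5, 80.6], [8.5, 26.3, 85.6]]
top 0.69 345 plate z 48.4 slope [-0.    -0.026] x [-42.4  38.3] y [ 2.  33.9] ribtop [[-34.4, 6.6, 73.8], [-2.8, 17.4, 81.7], [5.6, 33.0, 153.5]]
```

Plate top is at about 48.5 mm, so it's in the pocket. Releasing and rising.

>>> send_rows([
  {"dx": 0,"dy": 0,"dz": 0.5,"turn": 0,"grip": 0},
  {"dx": 0,"dy": 0,"dz": 0,"turn": 0,"grip": 0.15},
  {"dx": 0,"dy": 0,"dz": 0,"turn": 0,"grip": 0.3},
  {"dx": 0,"dy": 0,"dz": 0,"turn": 0,"grip": 0.45},
  {"dx": 0,"dy": 0,"dz": 0,"turn": 0,"grip": 0.5},
  {"dx": 0,"dy": 0,"dz": -10,"turn": 0,"grip": 0.5},
  {"dx": 0,"dy": 0,"dz": -25,"turn": 0,"grip": 0.5},
  {"dx": 0,"dy": 0,"dz": -30,"turn": 0,"grip": 0.5},
  {"dx": 0,"dy": 0,"dz": -15,"turn": 0,"grip": 0.5},
  {"dx": 0,"dy": 0,"dz": 0,"turn": 0,"grip": 0.5},
])

```text
clock: 25.3
tool_pos: [0.5246, -0.2489, 0.1614]
eef_rot: [0.643, 0.766, -0.002, -0.002]
contact_force: [-0.7, -0.5, -1.0]
opening: 0.5
```

```bash
python3 - <<'E'
from h import *
held((522.1,-247.3),10,66)
p=snapshot('scene'); W=world(p)
P=band(W,(.598,-.234),.05,.108,.122); print('bar',len(P),rect(P[:,:2]))
plan(597.9,-234.2,160,4.8)
cv2.imwrite('pics/s10.png',cv2.resize(p['img'][130:330,160:410][:,:,::-1],None,fx=3,fy=3))
E
```

```text
scene 0.92 470 plate z 49.8 slope [-0.001  0.006] x [-41.6  41.4] y [-29.8  35.2] ribtop [[-6.6, -21.3, 75.1], [2.7, 3.4, 81.0], [7.9, 25.1, 85.0]]
top 0.91 649 plate z 48.5 slope [0.006 0.008] x [-42.9  39.3] y [-28.   33.7] ribtop [[-8.7, -19.8, 76.2], [-1.8, 4.5, 81.5], [22.1, 23.9, 161.7]]
bar 160 (array([ 599.3, -232.8]), array([57.9, 16.8], dtype=float32), -84.7)
t 25.55 pos [ 522.1 -248.1  157.6] yawx 100.0 z [-0.013  0.002 -1.   ] F [ 0.2 -0.4 -0.4] op 0.503 q [ 0.58  0.76 -0.38  1.77  0.4   0.71  0.16]
ty 10.1 turn 0.092 shift now [ 0.5 77.  -3.4] after turn [ 7.6 76.7 -3.4]
```

View pics/s10.png

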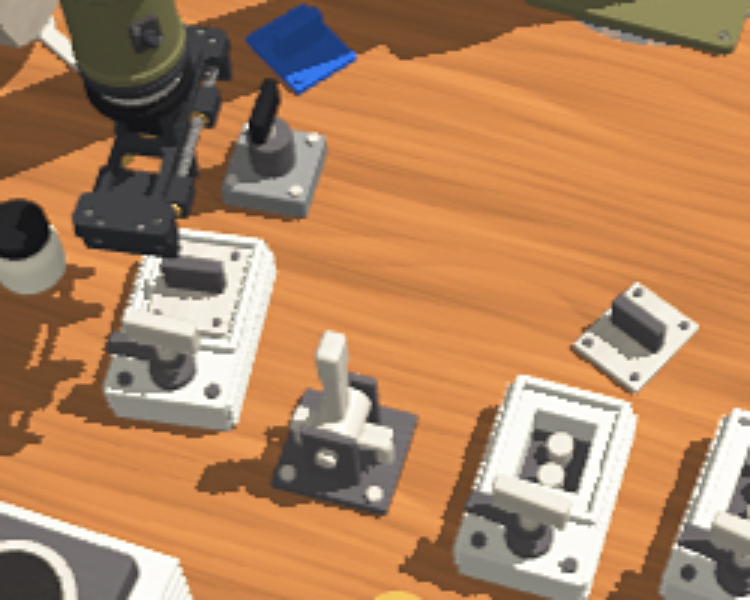

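>>> send_rows([
  {"dx": 0,"dy": 0,"dz": 0,"turn": 0.092,"grip": 0.5},
  {"dx": 2,"dy": 15,"dz": 0,"turn": 0,"grip": 0.5},
  {"dx": 2,"dy": 25,"dz": 0,"turn": 0,"grip": 0.5},
  {"dx": 3,"dy": 22,"dz": 0,"turn": 0,"grip": 0.5},
  {"dx": 1,"dy": 15,"dz": 0,"turn": 0,"grip": 0.5},
  {"dx": 0,"dy": 0,"dz": 0,"turn": 0,"grip": 0.5},
  {"dx": 0,"dy": 0,"dz": 0,"turn": 0,"grip": 0.5},
])

```text
clock: 26.25
tool_pos: [0.5978, -0.2339, 0.1567]
eef_rot: [0.677, 0.736, -0.004, -0.006]
contact_force: [0.4, -0.9, 0.1]
opening: 0.502
```

```bash
python3 - <<'E'
from h import *
plan(597.9,-234.2,83,4.8)
E
```

```text
t 26.25 pos [ 597.8 -233.9  156.7] yawx 94.8 z [-0.014  0.002 -1.   ] F [ 0.4 -0.9  0.1] op 0.502 q [ 0.49  0.83 -0.35  1.57  0.36  0.82  0.08]
ty 4.8 turn -0.0 shift now [-0.5  1.1 73.7] after turn [-0.5  1.1 73.7]
```

>>> send_rows([
  {"dx": 0,"dy": 0,"dz": 15,"turn": 0,"grip": 0.5},
  {"dx": 0,"dy": 0,"dz": 20,"turn": 0,"grip": 0.5},
  {"dx": 0,"dy": 0,"dz": 20,"turn": 0,"grip": 0.5},
  {"dx": 0,"dy": 0,"dz": 13,"turn": 0,"grip": 0.5},
  {"dx": 0,"dy": 0,"dz": 5,"turn": 0,"grip": 0.5},
  {"dx": 0,"dy": 0,"dz": 0,"turn": 0,"grip": 0.5},
  {"dx": 0,"dy": 0,"dz": 0,"turn": 0,"grip": 0},
  {"dx": 0,"dy": 0,"dz": 0,"turn": 0,"grip": 0},
  {"dx": 0,"dy": 0,"dz": 0,"turn": 0,"grip": 0},
  {"dx": 0,"dy": 0,"dz": 0,"turn": 0,"grip": 0},
  {"dx": 0,"dy": 0,"dz": 0,"turn": 0,"grip": 0},
  {"dx": 0,"dy": 0,"dz": 0,"turn": 0,"grip": 0},
], force=50)

```text
clock: 27.45
tool_pos: [0.5985, -0.234, 0.0853]
eef_rot: [0.677, 0.736, -0.003, -0.004]
contact_force: [0.1, 0.3, 3.3]
opening: 0.152
```

```bash
python3 - <<'E'
from h import *
plan(597.9,-234.2,73,4.8)
p=snapshot('scene'); 
cv2.imwrite('pics/s11.png',cv2.resize(p['img'][130:330,160:410][:,:,::-1],None,fx=3,fy=3))
E
```

```text
t 27.45 pos [ 598.5 -234.    85.3] yawx 94.8 z [-0.01   0.001 -1.   ] F [0.1 0.3 3.3] op 0.152 q [ 0.47  0.92 -0.31  1.61  0.4   0.69  0.04]
ty 4.8 turn -0.001 shift now [-0.2 -0.5 12.3] after turn [-0.2 -0.5 12.3]
```

View pics/s11.png

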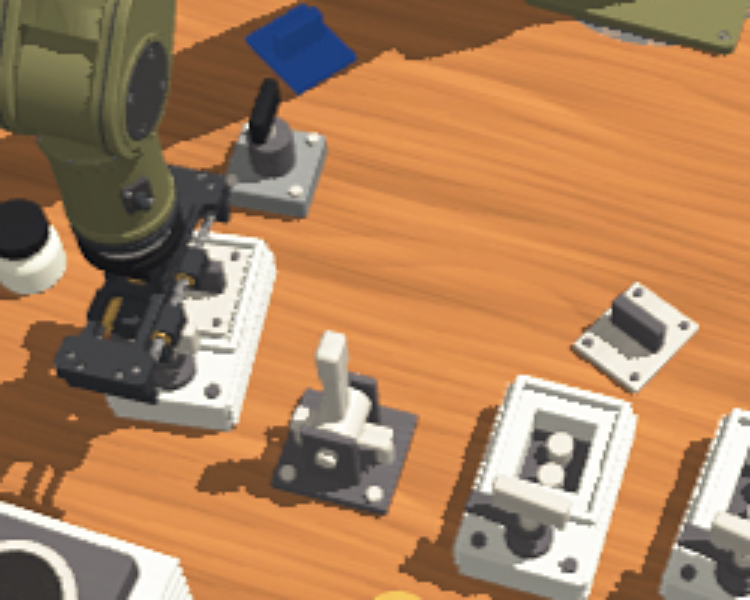

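>>> send_rows([
  {"dx": 0,"dy": 0,"dz": 3,"turn": 0,"grip": 0},
  {"dx": 0,"dy": 0,"dz": 3,"turn": 0,"grip": 0},
  {"dx": 0,"dy": 0,"dz": 3,"turn": 0,"grip": 0},
  {"dx": 0,"dy": 0,"dz": 1,"turn": 0,"grip": 0},
  {"dx": 0,"dy": 0,"dz": 0,"turn": 0,"grip": 0},
  {"dx": 0,"dy": 0,"dz": 0,"turn": 0,"grip": 0},
])

```text
clock: 28.1
tool_pos: [0.5986, -0.234, 0.0759]
eef_rot: [0.677, 0.736, -0.003, -0.004]
contact_force: [-1.7, 0.2, 9.9]
opening: 0.152
```

>>> send_rows([
  {"dx": 0,"dy": 0,"dz": 1,"turn": 0,"grip": 0},
  {"dx": 0,"dy": 0,"dz": 1,"turn": 0,"grip": 0},
  {"dx": 0,"dy": 0,"dz": 0,"turn": 0,"grip": 0},
  {"dx": 0,"dy": 0,"dz": 0,"turn": 0,"grip": 0},
])

```text
clock: 28.5
tool_pos: [0.5987, -0.234, 0.0752]
eef_rot: [0.677, 0.736, -0.003, -0.004]
contact_force: [-3.9, 0.4, 18.1]
opening: 0.154
```

>>> send_rows([
  {"dx": 0,"dy": 0,"dz": 0,"turn": 0.06,"grip": 0},
  {"dx": 0,"dy": 0,"dz": 0,"turn": 0.1,"grip": 0},
  {"dx": 0,"dy": 0,"dz": 0,"turn": 0.1,"grip": 0},
  {"dx": 0,"dy": 0,"dz": 0,"turn": 0.1,"grip": 0},
  {"dx": 0,"dy": 0,"dz": 0,"turn": 0.1,"grip": 0},
  {"dx": 0,"dy": 0,"dz": 0,"turn": 0,"grip": 0},
])

```text
clock: 29.1
tool_pos: [0.5992, -0.2341, 0.0751]
eef_rot: [0.828, 0.561, -0.003, -0.002]
contact_force: [-2.9, 0.9, 16.7]
opening: 0.153
```

```bash
python3 - <<'E'
from h import *
plan(597.9,-234.2,75,4.8)
print(get_state()['moment'])
E
```

```text
t 29.1 pos [ 599.2 -234.1   75.1] yawx 68.3 z [-0.008  0.    -1.   ] F [-2.9  0.9 16.7] op 0.153 q [ 0.4   0.93 -0.19  1.61  0.26  0.63 -0.3 ]
ty -21.7 turn -0.463 shift now [-0.6 -1.2  0.2] after turn [-0.  -1.3  0.2]
[ 0.23788958  0.69886373 -0.08651387]
```

Turning freely (z moment is small). Continuing.

>>> send_rows([
  {"dx": 0,"dy": 0,"dz": 0,"turn": 0.1,"grip": 0},
  {"dx": 0,"dy": 0,"dz": 0,"turn": 0.1,"grip": 0},
  {"dx": 0,"dy": 0,"dz": 0,"turn": 0.1,"grip": 0},
  {"dx": 0,"dy": 0,"dz": 0,"turn": 0.1,"grip": 0},
  {"dx": 0,"dy": 0,"dz": 0,"turn": 0.1,"grip": 0},
  {"dx": 0,"dy": 0,"dz": 0,"turn": 0.1,"grip": 0},
  {"dx": 0,"dy": 0,"dz": 0,"turn": 0.1,"grip": 0},
  {"dx": 0,"dy": 0,"dz": 0,"turn": 0.1,"grip": 0},
  {"dx": 0,"dy": 0,"dz": 0,"turn": 0.1,"grip": 0},
  {"dx": 0,"dy": 0,"dz": 0,"turn": 0.06,"grip": 0},
  {"dx": 0,"dy": 0,"dz": 0,"turn": 0,"grip": 0},
  {"dx": 0,"dy": 0,"dz": 0,"turn": 0,"grip": 0},
])

```text
clock: 30.3
tool_pos: [0.6, -0.2349, 0.0752]
eef_rot: [0.993, 0.117, -0.003, -0.0]
contact_force: [-1.0, 0.5, 14.8]
opening: 0.155
```

```bash
python3 - <<'E'
from h import *
plan(597.9,-234.2,75,4.8)
print(get_state()['moment'])
E
```

```text
t 30.3 pos [ 600.  -234.9   75.2] yawx 13.4 z [-0.006 -0.001 -1.   ] F [-1.   0.5 14.8] op 0.155 q [ 0.27  0.93  0.06  1.62 -0.08  0.6  -0.96]
ty -76.6 turn -1.421 shift now [-1.8 -1.2  0.2] after turn [ 0.9 -2.   0.2]
[ 0.12022415  0.21966065 -0.01871023]
```

>>> send_rows([
  {"dx": 0,"dy": 0,"dz": 0,"turn": 0.06,"grip": 0},
  {"dx": 0,"dy": 0,"dz": 0,"turn": 0,"grip": 0},
  {"dx": 0,"dy": 0,"dz": -3,"turn": 0,"grip": 0},
  {"dx": 0,"dy": 0,"dz": -3,"turn": 0,"grip": 0},
  {"dx": 0,"dy": 0,"dz": -2,"turn": 0,"grip": 0},
  {"dx": 0,"dy": 0,"dz": 0,"turn": 0,"grip": 0},
  {"dx": 0,"dy": 0,"dz": 0,"turn": 0,"grip": 0},
])

```text
clock: 31.0
tool_pos: [0.5999, -0.2349, 0.0818]
eef_rot: [0.996, 0.087, -0.003, -0.0]
contact_force: [1.2, -1.6, 5.8]
opening: 0.153
```

```bash
python3 - <<'E'
from h import *
plan(597.9,-234.2,75,4.8)
print(get_state()['moment'])
E
```

```text
t 31.0 pos [ 599.9 -234.9   81.8] yawx 10.0 z [-0.007 -0.001 -1.   ] F [ 1.2 -1.6  5.8] op 0.153 q [ 0.26  0.92  0.08  1.62 -0.1   0.62 -1.01]
ty -80.0 turn -1.48 shift now [-1.7 -1.1  6.8] after turn [ 0.9 -1.8  6.8]
[-0.06519192 -0.33538166  0.13512648]
```

>>> send_rows([
  {"dx": 0,"dy": 0,"dz": 0,"turn": 0,"grip": 0.15},
  {"dx": 0,"dy": 0,"dz": 0,"turn": 0,"grip": 0.3},
  {"dx": 0,"dy": 0,"dz": 0,"turn": 0,"grip": 0.45},
  {"dx": 0,"dy": 0,"dz": 0,"turn": 0,"grip": 0.5},
  {"dx": 0,"dy": 0,"dz": -10,"turn": 0,"grip": 0.5},
  {"dx": 0,"dy": 0,"dz": -25,"turn": 0,"grip": 0.5},
  {"dx": 0,"dy": 0,"dz": -30,"turn": 0,"grip": 0.5},
  {"dx": 0,"dy": 0,"dz": -30,"turn": 0,"grip": 0.5},
  {"dx": -30,"dy": -15,"dz": 0,"turn": 0,"grip": 0.6},
  {"dx": -30,"dy": -40,"dz": 0,"turn": 0,"grip": 0.6},
  {"dx": -30,"dy": -40,"dz": 0,"turn": 0,"grip": 0.6},
  {"dx": 0,"dy": 0,"dz": 0,"turn": 0,"grip": 0.6},
])

```text
clock: 32.2
tool_pos: [0.4853, -0.1503, 0.1767]
eef_rot: [0.996, 0.089, -0.011, -0.005]
contact_force: [1.2, 0.3, 0.4]
opening: 0.603
```

```bash
python3 - <<'E'
from h import *
show()
ps=covers(); p=ps[1][1]
for n,q in ps:
    W=world(q); P=band(W,(.598,-.234),.05,.105,.122); print('bar',len(P),rect(P[:,:2]),np.median(P[:,2])); P=band(W,(.56,-.24),.04,.055,.075); print('paw',len(P),rect(P[:,:2]),np.median(P[:,2]))
cv2.imwrite('pics/s12.png',cv2.resize(p['img'][130:330,160:480][:,:,::-1],None,fx=2.5,fy=2.5))
E
```

```text
t 32.2 pos [ 485.3 -150.3  176.7] yawx 10.2 z [-0.023  0.007 -1.   ] F [1.2 0.3 0.4] op 0.603 q [ 0.15  0.64  0.09  1.96 -0.11  0.56 -1.07]
top 0.68 rib [425.8 103.3] [49.1 13.4] 67.6 jaw -22.4 ztop 43.1
top 0.59 rib [377.8 258.9] [49.5 14. ] 73.8 jaw -16.2 ztop 43.7
scene 0.85 rib [ 544. -241.] [60.9 48.6] 12.6 jaw -77.4 ztop 83.8
bar 0 (array([0., 0.]), array([0., 0.], dtype=float32), 0.0) nan
paw 0 (array([0., 0.]), array([0., 0.], dtype=float32), 0.0) nan
bar 151 (array([ 598.9, -234.3]), array([60.1, 16.5], dtype=float32), 9.3) 0.11275877685326584
paw 143 (array([ 553.9, -229.5]), array([76.2, 42. ], dtype=float32), 31.7) 0.06565731464207966
  return _methods._mean(a, axis=axis, dtype=dtype,
  ret = ret.dtype.type(ret / rcount)
```

View pics/s12.png

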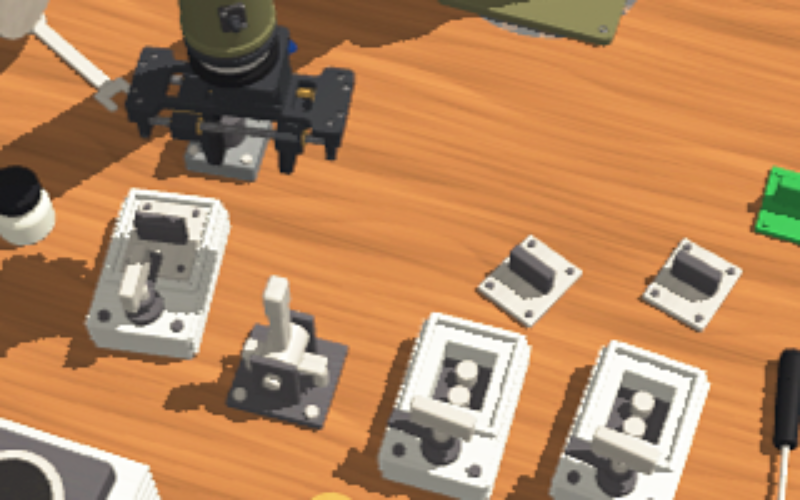

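```bash
python3 - <<'E'
from h import *
plan(426.7,104.3,120,-23)
E
```

```text
t 32.4 pos [ 495.9 -157.1  177.8] yawx 9.9 z [-0.008  0.    -1.   ] F [ 0.2 -0.5  0.6] op 0.598 q [ 0.16  0.65  0.1   1.94 -0.11  0.56 -1.07]
ty -80.1 turn -0.996 shift now [ -22.6 -269.3   58.4] after turn [ 213.7 -165.4   58.4]
```

>>> send_rows([
  {"dx": 0,"dy": 0,"dz": 0,"turn": -0.1,"grip": 0.6},
  {"dx": 0,"dy": 0,"dz": 0,"turn": -0.14,"grip": 0.6},
  {"dx": 0,"dy": 0,"dz": 0,"turn": -0.14,"grip": 0.6},
  {"dx": 0,"dy": 0,"dz": 0,"turn": -0.14,"grip": 0.6},
  {"dx": 0,"dy": 0,"dz": 0,"turn": -0.14,"grip": 0.6},
  {"dx": 0,"dy": 0,"dz": 0,"turn": -0.14,"grip": 0.6},
  {"dx": 0,"dy": 0,"dz": 0,"turn": -0.14,"grip": 0.6},
  {"dx": 0,"dy": 0,"dz": 0,"turn": -0.056,"grip": 0.6},
  {"dx": 16,"dy": -12,"dz": 0,"turn": 0,"grip": 0.6},
  {"dx": 26,"dy": -20,"dz": 0,"turn": 0,"grip": 0.6},
  {"dx": 26,"dy": -20,"dz": 0,"turn": 0,"grip": 0.6},
  {"dx": 26,"dy": -20,"dz": 0,"turn": 0,"grip": 0.6},
  {"dx": 26,"dy": -20,"dz": 0,"turn": 0,"grip": 0.6},
  {"dx": 26,"dy": -20,"dz": 10,"turn": 0,"grip": 0.6},
  {"dx": 26,"dy": -20,"dz": 10,"turn": 0,"grip": 0.6},
  {"dx": 20,"dy": -16,"dz": 10,"turn": 0,"grip": 0.6},
  {"dx": 14,"dy": -12,"dz": 10,"turn": 0,"grip": 0.6},
  {"dx": 8,"dy": -5,"dz": 10,"turn": 0,"grip": 0.6},
  {"dx": 0,"dy": 0,"dz": 8,"turn": 0,"grip": 0.6},
  {"dx": 0,"dy": 0,"dz": 0,"turn": 0,"grip": 0.6},
])

```text
clock: 34.4
tool_pos: [0.4255, 0.1043, 0.1193]
eef_rot: [0.834, 0.552, -0.005, -0.003]
contact_force: [-0.4, -0.5, 0.6]
opening: 0.604
```

```bash
python3 - <<'E'
from h import *
plan(426.7,104.3,80,-23)
E
```

```text
t 34.4 pos [425.5 104.3 119.3] yawx 66.9 z [-0.012  0.    -1.   ] F [-0.4 -0.5  0.6] op 0.604 q [-0.3   0.69 -0.07  2.21  0.16  0.25 -0.91]
ty -23.1 turn -0.001 shift now [ 0.6  1.5 39.2] after turn [ 0.6  1.5 39.2]
```

>>> send_rows([
  {"dx": 0.6,"dy": 1.5,"dz": 15,"turn": 0,"grip": 0.6},
  {"dx": 0,"dy": 0,"dz": 25,"turn": 0,"grip": 0.6},
  {"dx": 0,"dy": 0,"dz": 20,"turn": 0,"grip": 0.6},
  {"dx": 0,"dy": 0,"dz": 10,"turn": 0,"grip": 0.6},
  {"dx": 0,"dy": 0,"dz": 0,"turn": 0,"grip": 0.6},
  {"dx": 0,"dy": 0,"dz": 0,"turn": 0,"grip": 0.6},
])

```text
clock: 35.0
tool_pos: [0.4262, 0.1049, 0.0506]
eef_rot: [0.834, 0.552, -0.004, -0.003]
contact_force: [-1.0, -0.2, 0.5]
opening: 0.602
```

```bash
python3 - <<'E'
from h import *
plan(426.7,104.3,19,-23)
E
```

```text
t 35.0 pos [426.2 104.9  50.6] yawx 67.0 z [-0.011  0.001 -1.   ] F [-1.  -0.2  0.5] op 0.602 q [-0.33  0.84 -0.02  2.24  0.18  0.07 -0.92]
ty -23.0 turn -0.001 shift now [-0.3  1.  31.6] after turn [-0.3  1.  31.6]
```

>>> send_rows([
  {"dx": 0,"dy": 1,"dz": 8,"turn": 0,"grip": 0.6},
  {"dx": 0,"dy": 0,"dz": 8,"turn": 0,"grip": 0.6},
  {"dx": 0,"dy": 0,"dz": 0,"turn": 0,"grip": 0.6},
  {"dx": 0,"dy": 0,"dz": 0,"turn": 0,"grip": 0.6},
])

```text
clock: 35.4
tool_pos: [0.4284, 0.1055, 0.0359]
eef_rot: [0.834, 0.552, -0.005, -0.004]
contact_force: [-0.9, -0.7, 0.6]
opening: 0.595
```

```bash
python3 - <<'E'
from h import *
plan(426.7,104.3,19,-23)
E
```

```text
t 35.4 pos [428.4 105.5  35.9] yawx 67.0 z [-0.014  0.001 -1.   ] F [-0.9 -0.7  0.6] op 0.595 q [-0.33  0.88 -0.02  2.24  0.28  0.04 -1.02]
ty -23.0 turn 0.001 shift now [-1.7 -0.8 16.9] after turn [-1.7 -0.8 16.9]
```

>>> send_rows([
  {"dx": 0,"dy": 0,"dz": 8,"turn": 0,"grip": 0.6},
  {"dx": 0,"dy": 0,"dz": 8,"turn": 0,"grip": 0.6},
  {"dx": 0,"dy": 0,"dz": 0,"turn": 0,"grip": 0.6},
  {"dx": 0,"dy": 0,"dz": 0,"turn": 0,"grip": 0.6},
])

```text
clock: 35.8
tool_pos: [0.4312, 0.1063, 0.0228]
eef_rot: [0.834, 0.552, -0.009, -0.005]
contact_force: [-0.3, -0.8, -0.4]
opening: 0.599
```

```bash
python3 - <<'E'
from h import *
plan(426.7,104.3,19,-23)
E
```

```text
t 35.8 pos [431.2 106.3  22.8] yawx 67.0 z [-0.02  -0.001 -1.   ] F [-0.3 -0.8 -0.4] op 0.599 q [-0.32  0.91 -0.04  2.22  0.66  0.04 -1.4 ]
ty -23.0 turn 0.001 shift now [-3.5 -3.3  3.9] after turn [-3.5 -3.3  3.9]
```

>>> send_rows([
  {"dx": 0,"dy": 0,"dz": 0,"turn": 0,"grip": 0},
  {"dx": 0,"dy": 0,"dz": 0,"turn": 0,"grip": 0},
  {"dx": 0,"dy": 0,"dz": 0,"turn": 0,"grip": 0},
  {"dx": 0,"dy": 0,"dz": 0,"turn": 0,"grip": 0},
  {"dx": 0,"dy": 0,"dz": 0,"turn": 0,"grip": 0},
  {"dx": 0,"dy": 0,"dz": -10,"turn": 0,"grip": 0},
  {"dx": 0,"dy": 0,"dz": -20,"turn": 0,"grip": 0},
  {"dx": 0,"dy": 0,"dz": -25,"turn": 0,"grip": 0},
  {"dx": 0,"dy": 0,"dz": -25,"turn": 0,"grip": 0},
  {"dx": 0,"dy": 0,"dz": -20,"turn": 0,"grip": 0},
  {"dx": 0,"dy": 0,"dz": -10,"turn": 0,"grip": 0},
  {"dx": 0,"dy": 0,"dz": 0,"turn": 0,"grip": 0},
  {"dx": 0,"dy": 0,"dz": 0,"turn": 0,"grip": 0},
], force=45)

```text
clock: 37.1
tool_pos: [0.4333, 0.1061, 0.1322]
eef_rot: [0.834, 0.552, -0.009, -0.005]
contact_force: [-0.1, -0.4, -2.4]
opening: 0.16
```

```bash
python3 - <<'E'
from h import *
plan(568.6,76.9,133,2.3)
s=get_state()['tool_pos']*1000
held(s[:2],-23,0)
E
```

```text
t 37.1 pos [433.3 106.1 132.2] yawx 67.0 z [-0.021 -0.001 -1.   ] F [-0.1 -0.4 -2.4] op 0.16 q [-0.12  0.68 -0.34  2.17  0.56  0.4  -1.32]
ty -23.0 turn -0.441 shift now [ 25.9 135.9  -3.6] after turn [-34.6 134.   -3.6]
scene 0.87 325 plate z 118.2 slope [-0.008 -0.014] x [-42.4  42.3] y [-2.2 31.4] ribtop [[-4.7, 17.1, 143.5], [7.6, 22.1, 152.0], [81.3, 36.2, 227.3]]
```

>>> send_rows([
  {"dx": 0,"dy": 0,"dz": -4,"turn": -0.11,"grip": 0},
  {"dx": 0,"dy": 0,"dz": 0,"turn": -0.11,"grip": 0},
  {"dx": 0,"dy": 0,"dz": 0,"turn": -0.11,"grip": 0},
  {"dx": 0,"dy": 0,"dz": 0,"turn": -0.11,"grip": 0},
  {"dx": -4,"dy": 14,"dz": 0,"turn": 0,"grip": 0},
  {"dx": -6,"dy": 24,"dz": 0,"turn": 0,"grip": 0},
  {"dx": -6,"dy": 24,"dz": 0,"turn": 0,"grip": 0},
  {"dx": -6,"dy": 24,"dz": 0,"turn": 0,"grip": 0},
  {"dx": -6,"dy": 24,"dz": 0,"turn": 0,"grip": 0},
  {"dx": -4,"dy": 16,"dz": 0,"turn": 0,"grip": 0},
  {"dx": -2,"dy": 8,"dz": 0,"turn": 0,"grip": 0},
  {"dx": 0,"dy": 0,"dz": 0,"turn": 0,"grip": 0},
  {"dx": 0,"dy": 0,"dz": 0,"turn": 0,"grip": 0},
])

```text
clock: 38.6
tool_pos: [0.5675, 0.078, 0.1332]
eef_rot: [0.693, 0.721, -0.008, -0.008]
contact_force: [-0.5, 0.4, -3.4]
opening: 0.156
```

```bash
python3 - <<'E'
from h import *
plan(568.6,76.9,62,2.3)
held((568.6,76.9),2.3,0)
p=snapshot('scene')
cv2.imwrite('pics/s13.png',cv2.resize(p['img'][130:350,200:480][:,:,::-1],None,fx=2.7,fy=2.7))
E
```

```text
t 38.6 pos [567.5  78.  133.2] yawx 92.3 z [-0.022 -0.001 -1.   ] F [-0.5  0.4 -3.4] op 0.156 q [ 0.1   0.83 -0.56  1.78  0.61  0.74 -0.75]
ty 2.3 turn 0.0 shift now [-1.1  2.6 71.2] after turn [-1.1  2.6 71.2]
scene 0.42 71 plate z 119.2 slope [-0.004 -0.183] x [-37.3  32.7] y [23.  31.9] ribtop [[37.2, 33.5, 201.7], [53.3, 35.0, 219.0], [76.1, 36.5, 235.5]]
top 0.66 117 plate z 119.6 slope [ 0.074 -0.021] x [-44.3 -30.6] y [-35.7  22.5] ribtop 0
```

View pics/s13.png

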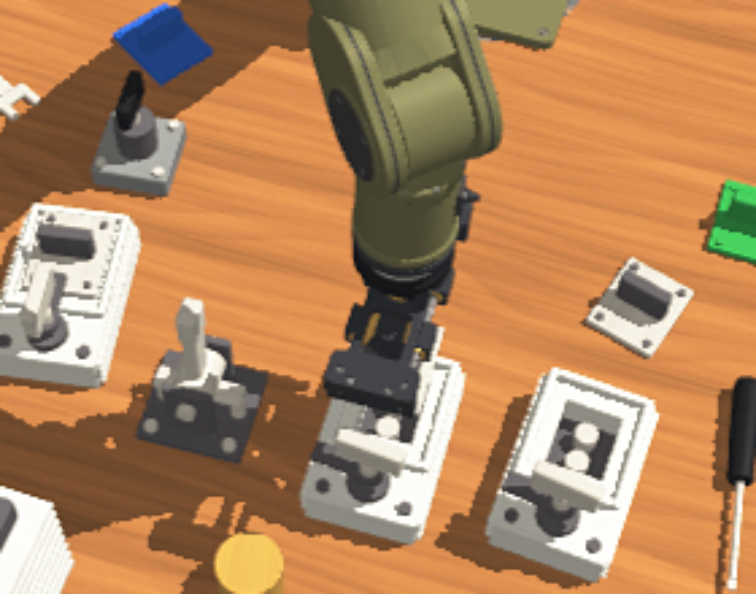

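>>> send_rows([
  {"dx": 1,"dy": 1.5,"dz": 6,"turn": 0,"grip": 0},
  {"dx": 1,"dy": 1.3,"dz": 12,"turn": 0,"grip": 0},
  {"dx": 0,"dy": 0,"dz": 12,"turn": 0,"grip": 0},
  {"dx": 0,"dy": 0,"dz": 12,"turn": 0,"grip": 0},
  {"dx": 0,"dy": 0,"dz": 8,"turn": 0,"grip": 0},
  {"dx": 0,"dy": 0,"dz": 5,"turn": 0,"grip": 0},
  {"dx": 0,"dy": 0,"dz": 0,"turn": 0,"grip": 0},
  {"dx": 0,"dy": 0,"dz": 0,"turn": 0,"grip": 0},
])

```text
clock: 39.65
tool_pos: [0.5706, 0.0799, 0.0788]
eef_rot: [0.693, 0.721, -0.007, -0.007]
contact_force: [0.5, 0.3, -2.8]
opening: 0.155
```

```bash
python3 - <<'E'
from h import *
plan(568.6,76.9,62,2.3)
held((568.6,76.9),2.3,0)
E
```

```text
t 39.65 pos [570.6  79.9  78.8] yawx 92.3 z [-0.02  -0.001 -1.   ] F [ 0.5  0.3 -2.8] op 0.155 q [ 0.07  0.9  -0.5   1.8   0.68  0.63 -0.8 ]
ty 2.3 turn -0.001 shift now [-2.9 -1.8 16.8] after turn [-2.9 -1.8 16.8]
top 0.6 99 plate z 64.9 slope [ 0.02 -0.01] x [-40.8 -24.6] y [-33.6  21.1] ribtop [[-54.0, -29.5, 151.4], [-45.7, -18.7, 170.8], [-36.2, -12.8, 189.0]]
```

>>> send_rows([
  {"dx": 0,"dy": -0.5,"dz": 5,"turn": 0,"grip": 0},
  {"dx": 0,"dy": 0,"dz": 5,"turn": 0,"grip": 0},
  {"dx": 0,"dy": 0,"dz": 4,"turn": 0,"grip": 0},
  {"dx": 0,"dy": 0,"dz": 1.5,"turn": 0,"grip": 0},
  {"dx": 0,"dy": 0,"dz": 0,"turn": 0,"grip": 0},
  {"dx": 0,"dy": 0,"dz": 0,"turn": 0,"grip": 0},
])

```text
clock: 40.45
tool_pos: [0.5694, 0.0798, 0.0633]
eef_rot: [0.693, 0.721, -0.008, -0.007]
contact_force: [-0.9, -0.3, -0.9]
opening: 0.156
```

```bash
python3 - <<'E'
from h import *
plan(568.6,76.9,62,2.3)
held((568.6,76.9),2.3,0)
E
```

```text
t 40.45 pos [569.4  79.8  63.3] yawx 92.3 z [-0.021 -0.001 -1.   ] F [-0.9 -0.3 -0.9] op 0.156 q [ 0.06  0.93 -0.48  1.81  0.7   0.6  -0.82]
ty 2.3 turn -0.001 shift now [-2.8 -0.9  1.3] after turn [-2.8 -0.9  1.3]
scene 0.54 38 plate z 48.7 slope [ 0.028 -0.07 ] x [-5.3 24.3] y [23.9 33.6] ribtop [[38.9, 29.3, 130.5], [53.2, 35.6, 142.6], [77.6, 37.6, 171.8]]
top 0.61 88 plate z 49.1 slope [-0.061 -0.001] x [-41.7 -25.2] y [-33.4  24.4] ribtop 0
```

Plate is at the ledge height, so I'll release and lift.

>>> send_rows([
  {"dx": 0,"dy": 0,"dz": 0.7,"turn": 0,"grip": 0},
  {"dx": 0,"dy": 0,"dz": 0,"turn": 0,"grip": 0.2},
  {"dx": 0,"dy": 0,"dz": 0,"turn": 0,"grip": 0.35},
  {"dx": 0,"dy": 0,"dz": 0,"turn": 0,"grip": 0.5},
  {"dx": 0,"dy": 0,"dz": 0,"turn": 0,"grip": 0.5},
  {"dx": 0,"dy": 0,"dz": -10,"turn": 0,"grip": 0.5},
  {"dx": 0,"dy": 0,"dz": -25,"turn": 0,"grip": 0.5},
  {"dx": 0,"dy": 0,"dz": -30,"turn": 0,"grip": 0.5},
  {"dx": 0,"dy": 0,"dz": -25,"turn": 0,"grip": 0.5},
  {"dx": 0,"dy": 0,"dz": -5,"turn": 0,"grip": 0.5},
  {"dx": 0,"dy": 0,"dz": 0,"turn": 0,"grip": 0.5},
])

```text
clock: 41.75
tool_pos: [0.5721, 0.0799, 0.1585]
eef_rot: [0.693, 0.721, -0.006, -0.006]
contact_force: [-0.3, -0.5, 0.1]
opening: 0.503
```

```bash
python3 - <<'E'
from h import *
held((568.6,76.9),2.3,66)
p=snapshot('scene'); W=world(p)
P=band(W,(.645,.081),.05,.108,.122); print('bar',len(P),rect(P[:,:2]))
plan(645.3,80.6,160,-4.1)
cv2.imwrite('pics/s14.png',cv2.resize(p['img'][180:350,260:480][:,:,::-1],None,fx=3,fy=3))
E
```

```text
scene 0.86 468 plate z 48.7 slope [-0.003 -0.003] x [-36.8  41.3] y [-32.9  33.1] ribtop [[2.5, 23.9, 79.5], [3.4, 24.2, 80.2], [4.2, 24.5, 80.8]]
top 0.51 29 plate z 48.0 slope [-0.252  0.016] x [-35.8 -27.5] y [-33.1  26.8] ribtop 0
bar 182 (array([646.3,  81.2]), array([58.4, 16.1], dtype=float32), 87.3)
t 42.0 pos [570.8  79.5 156.3] yawx 92.3 z [-0.023 -0.001 -1.   ] F [ 0.3 -0.2 -0.5] op 0.498 q [ 0.11  0.8  -0.59  1.76  0.58  0.79 -0.72]
ty 2.3 turn 0.111 shift now [-1.9 74.4 -5.4] after turn [ 6.4 74.1 -5.4]
```

View pics/s14.png

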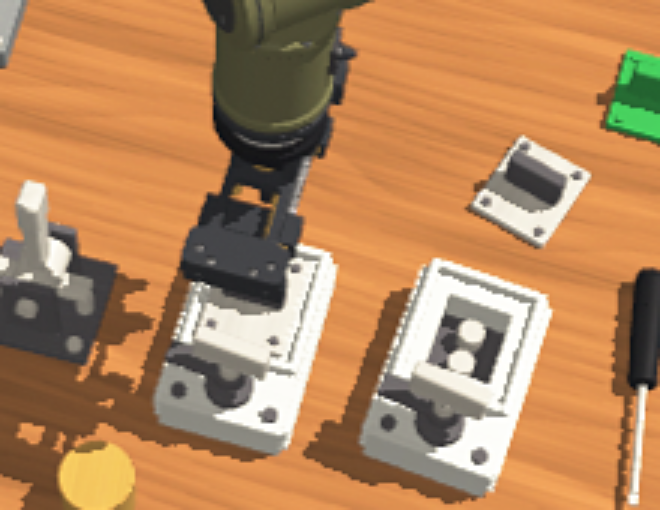

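>>> send_rows([
  {"dx": 0,"dy": 0,"dz": 0,"turn": 0.105,"grip": 0.5},
  {"dx": 1,"dy": 14,"dz": 0,"turn": 0,"grip": 0.5},
  {"dx": 2,"dy": 25,"dz": 0,"turn": 0,"grip": 0.5},
  {"dx": 2,"dy": 22,"dz": 0,"turn": 0,"grip": 0.5},
  {"dx": 1,"dy": 13,"dz": 0,"turn": 0,"grip": 0.5},
  {"dx": 0,"dy": 0,"dz": 0,"turn": 0,"grip": 0.5},
  {"dx": 0,"dy": 0,"dz": 0,"turn": 0,"grip": 0.5},
])

```text
clock: 42.7
tool_pos: [0.6447, 0.081, 0.155]
eef_rot: [0.73, 0.684, -0.009, -0.007]
contact_force: [0.0, 0.3, -0.2]
opening: 0.501
```

```bash
python3 - <<'E'
from h import *
plan(645.3,80.8,84,-3.7)
E
```

```text
t 42.7 pos [644.7  81.  155. ] yawx 86.3 z [-0.023 -0.001 -1.   ] F [ 0.   0.3 -0.2] op 0.501 q [ 0.09  0.88 -0.57  1.52  0.54  0.92 -0.71]
ty -3.7 turn -0.001 shift now [ 0.   2.2 71. ] after turn [ 0.   2.2 71. ]
```

>>> send_rows([
  {"dx": 0,"dy": 2,"dz": 15,"turn": 0,"grip": 0.5},
  {"dx": 0,"dy": 0,"dz": 20,"turn": 0,"grip": 0.5},
  {"dx": 0,"dy": 0,"dz": 20,"turn": 0,"grip": 0.5},
  {"dx": 0,"dy": 0,"dz": 11,"turn": 0,"grip": 0.5},
  {"dx": 0,"dy": 0,"dz": 5,"turn": 0,"grip": 0.5},
  {"dx": 0,"dy": 0,"dz": 0,"turn": 0,"grip": 0.5},
  {"dx": 0,"dy": 0,"dz": 0,"turn": 0,"grip": 0},
  {"dx": 0,"dy": 0,"dz": 0,"turn": 0,"grip": 0},
  {"dx": 0,"dy": 0,"dz": 0,"turn": 0,"grip": 0},
  {"dx": 0,"dy": 0,"dz": 0,"turn": 0,"grip": 0},
  {"dx": 0,"dy": 0,"dz": 0,"turn": 0,"grip": 0},
], force=50)

```text
clock: 43.8
tool_pos: [0.6457, 0.0809, 0.0854]
eef_rot: [0.73, 0.684, -0.008, -0.007]
contact_force: [-3.7, 0.1, 4.2]
opening: 0.154
```

```bash
python3 - <<'E'
from h import *
plan(645.3,80.8,74,-3.7)
E
```

```text
t 43.8 pos [645.7  80.9  85.4] yawx 86.3 z [-0.021 -0.001 -1.   ] F [-3.7  0.1  4.2] op 0.154 q [ 0.07  0.97 -0.52  1.56  0.6   0.8  -0.76]
ty -3.7 turn -0.001 shift now [-0.1 -0.2 11.4] after turn [-0.1 -0.2 11.4]
```

>>> send_rows([
  {"dx": 0,"dy": 0,"dz": 3,"turn": 0,"grip": 0},
  {"dx": 0,"dy": 0,"dz": 3,"turn": 0,"grip": 0},
  {"dx": 0,"dy": 0,"dz": 3,"turn": 0,"grip": 0},
  {"dx": 0,"dy": 0,"dz": 2,"turn": 0,"grip": 0},
  {"dx": 0,"dy": 0,"dz": 1,"turn": 0,"grip": 0},
  {"dx": 0,"dy": 0,"dz": 0,"turn": 0,"grip": 0},
  {"dx": 0,"dy": 0,"dz": 0,"turn": 0,"grip": 0},
])

```text
clock: 44.5
tool_pos: [0.6459, 0.081, 0.0754]
eef_rot: [0.73, 0.683, -0.008, -0.006]
contact_force: [-7.8, -0.9, 18.4]
opening: 0.152
```

Bottom stop reached (18 N). Turning clockwise in part.

>>> send_rows([
  {"dx": 0,"dy": 0,"dz": 0,"turn": 0.06,"grip": 0},
  {"dx": 0,"dy": 0,"dz": 0,"turn": 0.1,"grip": 0},
  {"dx": 0,"dy": 0,"dz": 0,"turn": 0.1,"grip": 0},
  {"dx": 0,"dy": 0,"dz": 0,"turn": 0.1,"grip": 0},
  {"dx": 0,"dy": 0,"dz": 0,"turn": 0.1,"grip": 0},
  {"dx": 0,"dy": 0,"dz": 0,"turn": 0.1,"grip": 0},
  {"dx": 0,"dy": 0,"dz": 0,"turn": 0.1,"grip": 0},
  {"dx": 0,"dy": 0,"dz": 0,"turn": 0,"grip": 0},
])

```text
clock: 45.3
tool_pos: [0.6463, 0.081, 0.0754]
eef_rot: [0.912, 0.409, -0.009, -0.003]
contact_force: [-7.2, -1.7, 18.5]
opening: 0.152
```

```bash
python3 - <<'E'
from h import *
plan(645.3,80.8,74,-3.7)
print(get_state()['moment'])
E
```

```text
t 45.3 pos [646.3  81.   75.4] yawx 48.3 z [-0.019 -0.001 -1.   ] F [-7.2 -1.7 18.5] op 0.152 q [-0.02  0.95 -0.34  1.57  0.42  0.71 -1.28]
ty -41.7 turn -0.663 shift now [-0.7 -0.6  1.4] after turn [-0.2 -0.9  1.4]
[-0.23287654  1.36108087 -0.03603341]
```

>>> send_rows([
  {"dx": 0,"dy": 0,"dz": 0,"turn": 0.1,"grip": 0},
  {"dx": 0,"dy": 0,"dz": 0,"turn": 0.1,"grip": 0},
  {"dx": 0,"dy": 0,"dz": 0,"turn": 0.1,"grip": 0},
  {"dx": 0,"dy": 0,"dz": 0,"turn": 0.1,"grip": 0},
  {"dx": 0,"dy": 0,"dz": 0,"turn": 0.1,"grip": 0},
  {"dx": 0,"dy": 0,"dz": 0,"turn": 0.1,"grip": 0},
  {"dx": 0,"dy": 0,"dz": 0,"turn": 0.1,"grip": 0},
  {"dx": 0,"dy": 0,"dz": 0,"turn": 0.08,"grip": 0},
  {"dx": 0,"dy": 0,"dz": 0,"turn": 0.04,"grip": 0},
  {"dx": 0,"dy": 0,"dz": 0,"turn": 0,"grip": 0},
  {"dx": 0,"dy": 0,"dz": 0,"turn": 0,"grip": 0},
])

```text
clock: 46.4
tool_pos: [0.6465, 0.0806, 0.0754]
eef_rot: [1.0, 0.013, -0.009, 0.001]
contact_force: [-6.9, -1.7, 18.1]
opening: 0.155
```

```bash
python3 - <<'E'
from h import *
plan(645.3,80.8,74,-3.7)
print(get_state()['moment'])
E
```

```text
t 46.4 pos [646.5  80.6  75.4] yawx 1.5 z [-0.019 -0.001 -1.   ] F [-6.9 -1.7 18.1] op 0.155 q [-0.13  0.94 -0.13  1.57  0.16  0.66 -1.88]
ty -88.5 turn -1.48 shift now [-1.2 -0.3  1.4] after turn [ 0.2 -1.2  1.4]
[-0.0754096   1.25505959  0.30751837]
```

>>> send_rows([
  {"dx": 0,"dy": 0,"dz": -3,"turn": 0,"grip": 0},
  {"dx": 0,"dy": 0,"dz": -3,"turn": 0,"grip": 0},
  {"dx": 0,"dy": 0,"dz": -3,"turn": 0,"grip": 0},
  {"dx": 0,"dy": 0,"dz": 0,"turn": 0,"grip": 0},
  {"dx": 0,"dy": 0,"dz": 0,"turn": 0,"grip": 0},
  {"dx": 0,"dy": 0,"dz": 0,"turn": 0,"grip": 0.15},
  {"dx": 0,"dy": 0,"dz": 0,"turn": 0,"grip": 0.3},
  {"dx": 0,"dy": 0,"dz": 0,"turn": 0,"grip": 0.45},
  {"dx": 0,"dy": 0,"dz": 0,"turn": 0,"grip": 0.5},
  {"dx": 0,"dy": 0,"dz": -10,"turn": 0,"grip": 0.5},
  {"dx": 0,"dy": 0,"dz": -25,"turn": 0,"grip": 0.5},
  {"dx": 0,"dy": 0,"dz": -30,"turn": 0,"grip": 0.5},
  {"dx": 0,"dy": 0,"dz": -30,"turn": 0,"grip": 0.5},
  {"dx": 0,"dy": 0,"dz": 0,"turn": 0,"grip": 0.5},
])

```text
clock: 47.8
tool_pos: [0.6516, 0.0815, 0.1821]
eef_rot: [1.0, 0.012, -0.005, -0.001]
contact_force: [0.7, -0.6, 1.5]
opening: 0.503
```

```bash
python3 - <<'E'
from h import *
plan(379,259.3,170,-17)
ps=covers()
for n,p in ps:
    W=world(p); P=band(W,(.646,.081),.05,.105,.120); print('bar',len(P),len(P)>4 and rect(P[:,:2]),np.median(P[:,2]) if len(P) else 0)
    cv2.imwrite(f'pics/{n}15.png',cv2.resize((p['img'][160:350,200:480] if n=='scene' else p['img'][130:320,180:460])[:,:,::-1],None,fx=2.7,fy=2.7))
E
```

```text
t 47.8 pos [651.6  81.5 182.1] yawx 1.4 z [-0.011  0.001 -1.   ] F [ 0.7 -0.6  1.5] op 0.503 q [-0.12  0.8  -0.15  1.51  0.13  0.86 -1.85]
ty -88.6 turn -1.249 shift now [-268.  -184.5   15.3] after turn [  90.4 -312.5   15.3]
top 0.92 rib [ 515.1 -249. ] [49.8 13.9] -79.4 jaw 10.6 ztop 83.4
top 0.63 rib [377.7 258.7] [50.  14.1] 74.2 jaw -15.8 ztop 43.0
scene 0.91 rib [ 538.6 -238.3] [67.  48.1] 23.1 jaw -66.9 ztop 84.6
bar 0 False 0
bar 169 (array([646.3,  81.3]), array([59.2, 14.5], dtype=float32), 1.6) 0.11305162670444681
```

View pics/scene15.png

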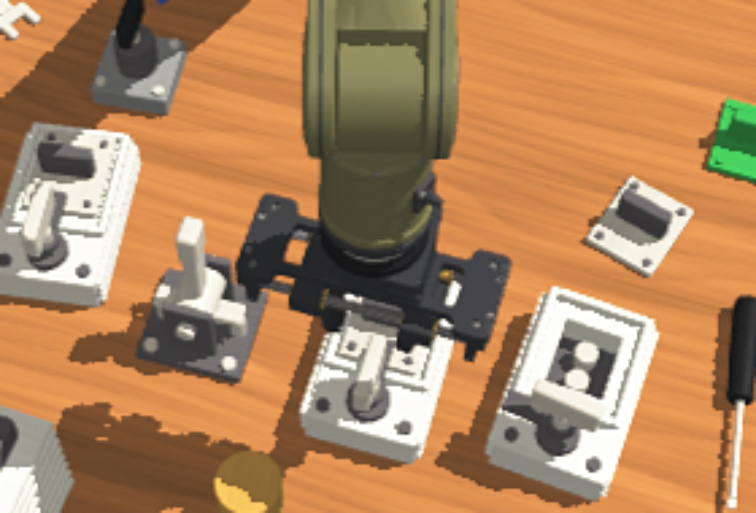

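>>> send_rows([
  {"dx": 0,"dy": 0,"dz": 0,"turn": -0.1,"grip": 0.6},
  {"dx": 0,"dy": 0,"dz": 0,"turn": -0.14,"grip": 0.6},
  {"dx": 0,"dy": 0,"dz": 0,"turn": -0.14,"grip": 0.6},
  {"dx": 0,"dy": 0,"dz": 0,"turn": -0.14,"grip": 0.6},
  {"dx": 0,"dy": 0,"dz": 0,"turn": -0.14,"grip": 0.6},
  {"dx": 0,"dy": 0,"dz": 0,"turn": -0.14,"grip": 0.6},
  {"dx": 0,"dy": 0,"dz": 0,"turn": -0.14,"grip": 0.6},
  {"dx": 0,"dy": 0,"dz": 0,"turn": -0.14,"grip": 0.6},
  {"dx": 0,"dy": 0,"dz": 0,"turn": -0.14,"grip": 0.6},
  {"dx": 0,"dy": 0,"dz": 0,"turn": -0.03,"grip": 0.6},
  {"dx": 5,"dy": -16,"dz": 0,"turn": 0,"grip": 0.6},
  {"dx": 8,"dy": -28,"dz": 0,"turn": 0,"grip": 0.6},
  {"dx": 8,"dy": -28,"dz": 0,"turn": 0,"grip": 0.6},
  {"dx": 8,"dy": -28,"dz": 0,"turn": 0,"grip": 0.6},
  {"dx": 8,"dy": -28,"dz": 0,"turn": 0,"grip": 0.6},
  {"dx": 8,"dy": -28,"dz": 0,"turn": 0,"grip": 0.6},
  {"dx": 8,"dy": -28,"dz": 0,"turn": 0,"grip": 0.6},
  {"dx": 8,"dy": -28,"dz": 0,"turn": 0,"grip": 0.6},
])

```text
clock: 49.8
tool_pos: [0.4618, 0.2013, 0.1801]
eef_rot: [0.804, 0.594, -0.009, -0.006]
contact_force: [-0.2, 0.9, -0.1]
opening: 0.603
```

```bash
python3 - <<'E'
from h import *
plan(378.7,259.8,120,-17.5)
E
```

```text
t 49.8 pos [461.8 201.3 180.1] yawx 72.9 z [-0.022 -0.001 -1.   ] F [-0.2  0.9 -0.1] op 0.603 q [-0.21  0.66 -0.46  1.96  0.45  0.64 -1.26]
ty -17.1 turn 0.007 shift now [ 31.9 -95.4  61.9] after turn [ 31.3 -95.7  61.9]
```

>>> send_rows([
  {"dx": 8,"dy": -24,"dz": 5,"turn": 0.007,"grip": 0.6},
  {"dx": 8,"dy": -24,"dz": 12,"turn": 0,"grip": 0.6},
  {"dx": 8,"dy": -24,"dz": 12,"turn": 0,"grip": 0.6},
  {"dx": 5,"dy": -15,"dz": 12,"turn": 0,"grip": 0.6},
  {"dx": 2,"dy": -9,"dz": 12,"turn": 0,"grip": 0.6},
  {"dx": 0,"dy": 0,"dz": 8,"turn": 0,"grip": 0.6},
  {"dx": 0,"dy": 0,"dz": 0,"turn": 0,"grip": 0.6},
  {"dx": 0,"dy": 0,"dz": 0,"turn": 0,"grip": 0.6},
])

```text
clock: 50.6
tool_pos: [0.3802, 0.2584, 0.1212]
eef_rot: [0.806, 0.592, -0.009, -0.005]
contact_force: [-0.1, -0.1, 0.1]
opening: 0.604
```

```bash
python3 - <<'E'
from h import *
ps=covers()
plan(378.7,259.8,20,-17.5)
p=ps[1][1]; cv2.imwrite('pics/s16.png',cv2.resize(p['img'][160:350,200:480][:,:,::-1],None,fx=2.7,fy=2.7))
E
```

```text
top 0.9 rib [380.4 237.1] [57.7 25.7] -67.0 jaw 23.0 ztop 43.3
top 0.78 rib [568.6  75.7] [48.7 13.2] 89.5 jaw -0.5 ztop 82.9
top 0.62 rib [ 515.3 -249.4] [49. 14.] -80.6 jaw 9.4 ztop 82.9
scene 0.86 rib [ 540.7 -242.1] [63.9 51. ] 14.2 jaw -75.8 ztop 84.8
scene 0.79 rib [421.1 251. ] [98.8 49.5] -12.2 jaw 77.8 ztop 43.6
scene 0.63 rib [595.6  85. ] [77.9 48. ] 19.6 jaw -70.4 ztop 84.1
t 50.8 pos [380.2 258.8 121.6] yawx 72.6 z [-0.02 -0.   -1.  ] F [-0.  0. -0.] op 0.601 q [-0.49  0.71 -0.32  2.14  0.54  0.38 -1.55]
ty -17.4 turn 0.001 shift now [  1.1   0.2 101.6] after turn [  1.1   0.2 101.6]
```

View pics/s16.png

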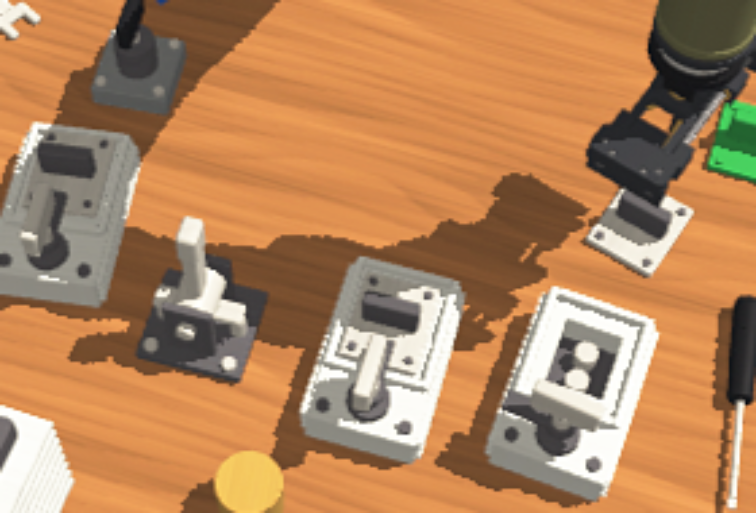

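>>> send_rows([
  {"dx": 1,"dy": 0,"dz": 15,"turn": 0,"grip": 0.6},
  {"dx": 0,"dy": 0,"dz": 25,"turn": 0,"grip": 0.6},
  {"dx": 0,"dy": 0,"dz": 25,"turn": 0,"grip": 0.6},
  {"dx": 0,"dy": 0,"dz": 18,"turn": 0,"grip": 0.6},
  {"dx": 0,"dy": 0,"dz": 8,"turn": 0,"grip": 0.6},
  {"dx": 0,"dy": 0,"dz": 8,"turn": 0,"grip": 0.6},
  {"dx": 0,"dy": 0,"dz": 0,"turn": 0,"grip": 0.6},
  {"dx": 0,"dy": 0,"dz": 0,"turn": 0,"grip": 0.6},
])

```text
clock: 51.6
tool_pos: [0.3781, 0.26, 0.0227]
eef_rot: [0.806, 0.592, -0.008, -0.006]
contact_force: [0.7, 0.0, 0.4]
opening: 0.603
```

```bash
python3 - <<'E'
from h import *
plan(378.7,259.8,20,-17.5)
E
```

```text
t 51.6 pos [378.1 260.   22.7] yawx 72.6 z [-0.02 -0.   -1.  ] F [0.7 0.  0.4] op 0.603 q [-0.64  0.91 -0.09  2.18  0.66  0.09 -1.66]
ty -17.4 turn 0.002 shift now [0.1 0.7 2.7] after turn [0.1 0.7 2.7]
```

>>> send_rows([
  {"dx": 0,"dy": 0,"dz": 1.5,"turn": 0,"grip": 0},
  {"dx": 0,"dy": 0,"dz": 0,"turn": 0,"grip": 0},
  {"dx": 0,"dy": 0,"dz": 0,"turn": 0,"grip": 0},
  {"dx": 0,"dy": 0,"dz": 0,"turn": 0,"grip": 0},
  {"dx": 0,"dy": 0,"dz": 0,"turn": 0,"grip": 0},
  {"dx": 0,"dy": 0,"dz": -10,"turn": 0,"grip": 0},
  {"dx": 0,"dy": 0,"dz": -20,"turn": 0,"grip": 0},
  {"dx": 0,"dy": 0,"dz": -25,"turn": 0,"grip": 0},
  {"dx": 0,"dy": 0,"dz": -25,"turn": 0,"grip": 0},
  {"dx": 0,"dy": 0,"dz": -25,"turn": 0,"grip": 0},
  {"dx": 0,"dy": 0,"dz": -10,"turn": 0,"grip": 0},
  {"dx": 0,"dy": 0,"dz": 0,"turn": 0,"grip": 0},
  {"dx": 0,"dy": 0,"dz": 0,"turn": 0,"grip": 0},
], force=45)

```text
clock: 52.9
tool_pos: [0.3798, 0.2595, 0.135]
eef_rot: [0.806, 0.592, -0.009, -0.006]
contact_force: [-0.2, 0.3, -3.2]
opening: 0.154
```

```bash
python3 - <<'E'
from h import *
plan(547.2,243,134,-2.7)
s=get_state()['tool_pos']*1000
held(s[:2],-17.5,0)
E
```

```text
t 52.9 pos [379.8 259.5 135. ] yawx 72.7 z [-0.021 -0.002 -1.   ] F [-0.2  0.3 -3.2] op 0.154 q [-0.46  0.69 -0.37  2.12  0.54  0.43 -1.56]
ty -17.4 turn -0.256 shift now [ 34.2 164.7  -2.5] after turn [ -8.6 168.   -2.5]
scene 0.55 252 plate z 122.1 slope [-0.03   0.008] x [-39.3  43.9] y [-29.1  35. ] ribtop [[4.3, 18.2, 148.4], [37.0, 27.8, 198.7], [87.1, 36.2, 208.6]]
top 0.84 283 plate z 122.2 slope [-0.013  0.004] x [-32.9  40.9] y [-35.2  25.8] ribtop [[-10.8, -34.0, 148.9], [0.3, -21.1, 155.8], [38.2, -12.6, 213.7]]
```

>>> send_rows([
  {"dx": 0,"dy": 0,"dz": -2,"turn": -0.128,"grip": 0},
  {"dx": 0,"dy": 0,"dz": 0,"turn": -0.128,"grip": 0},
  {"dx": -1,"dy": 14,"dz": 0,"turn": 0,"grip": 0},
  {"dx": -1,"dy": 24,"dz": 0,"turn": 0,"grip": 0},
  {"dx": -1,"dy": 24,"dz": 0,"turn": 0,"grip": 0},
  {"dx": -1,"dy": 24,"dz": 0,"turn": 0,"grip": 0},
  {"dx": -1,"dy": 24,"dz": 0,"turn": 0,"grip": 0},
  {"dx": -1,"dy": 24,"dz": 0,"turn": 0,"grip": 0},
  {"dx": -1,"dy": 20,"dz": 0,"turn": 0,"grip": 0},
  {"dx": -1,"dy": 14,"dz": 0,"turn": 0,"grip": 0},
  {"dx": 0,"dy": 0,"dz": 0,"turn": 0,"grip": 0},
  {"dx": 0,"dy": 0,"dz": 0,"turn": 0,"grip": 0},
])

```text
clock: 54.3
tool_pos: [0.5463, 0.244, 0.1334]
eef_rot: [0.723, 0.69, -0.009, -0.007]
contact_force: [-0.6, 0.9, -3.4]
opening: 0.153
```

```bash
python3 - <<'E'
from h import *
plan(547.2,243,61.5,-2.7)
held((547.2,243),-2.7,0)
E
```

```text
t 54.3 pos [546.3 244.  133.4] yawx 87.3 z [-0.023 -0.001 -1.   ] F [-0.6  0.9 -3.4] op 0.153 q [-0.2   0.85 -0.54  1.71  0.56  0.77 -1.05]
ty -2.7 turn 0.001 shift now [-0.7  2.5 71.9] after turn [-0.7  2.5 71.9]
```

>>> send_rows([
  {"dx": -1,"dy": 1.2,"dz": 6,"turn": 0,"grip": 0},
  {"dx": 0,"dy": 1.3,"dz": 12,"turn": 0,"grip": 0},
  {"dx": 0,"dy": 0,"dz": 12,"turn": 0,"grip": 0},
  {"dx": 0,"dy": 0,"dz": 12,"turn": 0,"grip": 0},
  {"dx": 0,"dy": 0,"dz": 8,"turn": 0,"grip": 0},
  {"dx": 0,"dy": 0,"dz": 4,"turn": 0,"grip": 0},
  {"dx": 0,"dy": 0,"dz": 0,"turn": 0,"grip": 0},
  {"dx": 0,"dy": 0,"dz": 0,"turn": 0,"grip": 0},
])

```text
clock: 55.3
tool_pos: [0.5491, 0.2432, 0.0805]
eef_rot: [0.723, 0.69, -0.007, -0.007]
contact_force: [-0.2, -0.6, -2.5]
opening: 0.154
```

```bash
python3 - <<'E'
from h import *
plan(547.2,243,61.5,-2.7)
held((547.2,243),-2.7,0)
for n in('scene','top'):
    p=snapshot(n); cv2.imwrite(f'pics/{n}17.png',cv2.resize((p['img'][200:350,320:500] if n=='scene' else p['img'][140:290,160:340])[:,:,::-1],None,fx=4,fy=4))
E
```

```text
t 55.3 pos [549.1 243.2  80.5] yawx 87.3 z [-0.02 -0.   -1.  ] F [-0.2 -0.6 -2.5] op 0.154 q [-0.22  0.92 -0.49  1.73  0.62  0.67 -1.09]
ty -2.7 turn 0.0 shift now [-0.3 -1.5 19. ] after turn [-0.3 -1.5 19. ]
```

View pics/scene17.png

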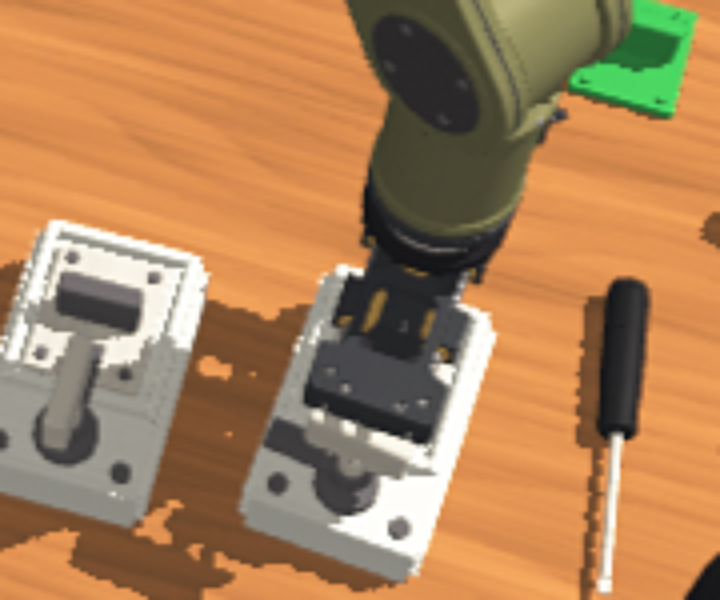

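View pics/top17.png

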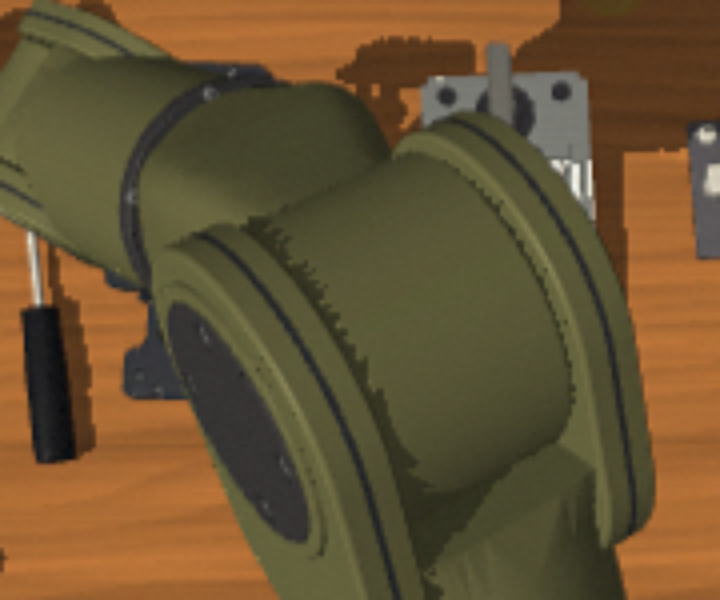

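>>> send_rows([
  {"dx": 0,"dy": -1,"dz": 5,"turn": 0,"grip": 0},
  {"dx": 0,"dy": 0,"dz": 5,"turn": 0,"grip": 0},
  {"dx": 0,"dy": 0,"dz": 5,"turn": 0,"grip": 0},
  {"dx": 0,"dy": 0,"dz": 2.5,"turn": 0,"grip": 0},
  {"dx": 0,"dy": 0,"dz": 1.5,"turn": 0,"grip": 0},
  {"dx": 0,"dy": 0,"dz": 0,"turn": 0,"grip": 0},
  {"dx": 0,"dy": 0,"dz": 0,"turn": 0,"grip": 0},
])

```text
clock: 56.3
tool_pos: [0.5475, 0.243, 0.0614]
eef_rot: [0.723, 0.69, -0.008, -0.007]
contact_force: [-0.8, -0.6, -0.7]
opening: 0.149
```

```bash
python3 - <<'E'
from h import *
plan(547.2,243,61.5,-2.7)
held((547.2,243),-2.7,0)
E
```

```text
t 56.3 pos [547.5 243.   61.4] yawx 87.3 z [-0.02  -0.001 -1.   ] F [-0.8 -0.6 -0.7] op 0.149 q [-0.23  0.94 -0.46  1.74  0.64  0.63 -1.11]
ty -2.7 turn 0.0 shift now [-0.  -0.3 -0. ] after turn [-0.  -0.3 -0. ]
```

Part of the weight is already off the wrist (−0.7 N against −2.5 N), so it's touching the ledge. Releasing.

>>> send_rows([
  {"dx": 0,"dy": 0,"dz": 0.5,"turn": 0,"grip": 0},
  {"dx": 0,"dy": 0,"dz": 0,"turn": 0,"grip": 0.2},
  {"dx": 0,"dy": 0,"dz": 0,"turn": 0,"grip": 0.35},
  {"dx": 0,"dy": 0,"dz": 0,"turn": 0,"grip": 0.5},
  {"dx": 0,"dy": 0,"dz": 0,"turn": 0,"grip": 0.5},
  {"dx": 0,"dy": 0,"dz": -10,"turn": 0,"grip": 0.5},
  {"dx": 0,"dy": 0,"dz": -25,"turn": 0,"grip": 0.5},
  {"dx": 0,"dy": 0,"dz": -30,"turn": 0,"grip": 0.5},
  {"dx": 0,"dy": 0,"dz": -25,"turn": 0,"grip": 0.5},
  {"dx": 0,"dy": 0,"dz": -5,"turn": 0,"grip": 0.5},
  {"dx": 0,"dy": 0,"dz": 0,"turn": 0,"grip": 0.5},
])

```text
clock: 57.6
tool_pos: [0.55, 0.2432, 0.1569]
eef_rot: [0.723, 0.69, -0.007, -0.006]
contact_force: [-0.4, 0.4, -0.6]
opening: 0.5
```

```bash
python3 - <<'E'
from h import *
held((547.2,243),-2.7,66)
p=snapshot('scene'); W=world(p)
P=band(W,(.624,.239),.05,.108,.122); print('bar',len(P),rect(P[:,:2]))
P=band(W,(.547,.243),.045,.03,.06); print(np.percentile(P[:,2],[5,50,95]))
plan(623.9,239,160,-8.5)
cv2.imwrite('pics/s18.png',cv2.resize(p['img'][200:350,320:500][:,:,::-1],None,fx=4,fy=4))
E
```

```text
scene 0.85 400 plate z 48.9 slope [0.004 0.004] x [ 0.3 39.3] y [-32.8  34.3] ribtop [[66.2, -22.8, 110.6], [72.2, 11.3, 115.1], [85.4, 26.9, 193.2]]
bar 184 (array([624.7, 239.8]), array([57.4, 16.1], dtype=float32), 84.3)
[0.04002924 0.04816888 0.05438073]
t 57.85 pos [548.7 242.6 154.6] yawx 87.3 z [-0.023 -0.002 -1.   ] F [ 0.4 -0.  -0.4] op 0.501 q [-0.18  0.82 -0.55  1.69  0.54  0.81 -1.03]
ty -2.7 turn 0.102 shift now [-0.1 75.1 -7.1] after turn [ 7.5 74.8 -7.1]
```

View pics/s18.png

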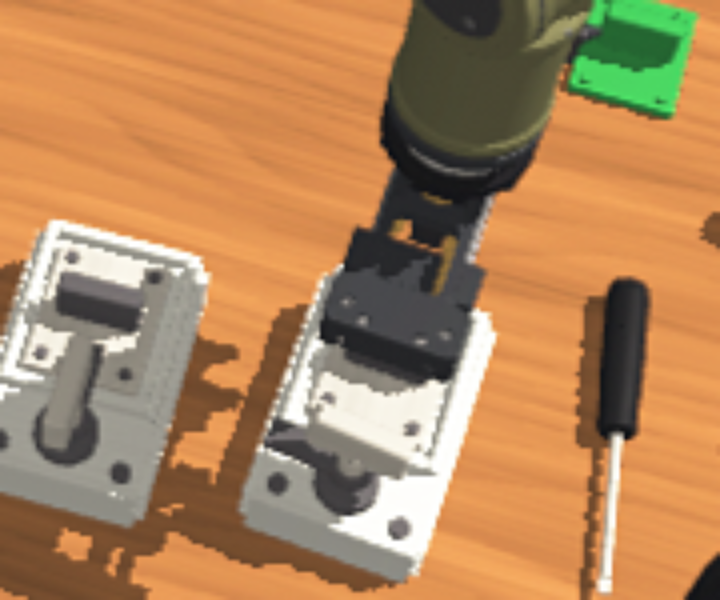

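>>> send_rows([
  {"dx": 0,"dy": 0,"dz": 0,"turn": 0.09,"grip": 0.5},
  {"dx": 1,"dy": 14,"dz": 0,"turn": 0,"grip": 0.5},
  {"dx": 2,"dy": 25,"dz": 0,"turn": 0,"grip": 0.5},
  {"dx": 2,"dy": 23,"dz": 0,"turn": 0,"grip": 0.5},
  {"dx": 1,"dy": 13,"dz": 0,"turn": 0,"grip": 0.5},
  {"dx": 0,"dy": 0,"dz": 0,"turn": 0,"grip": 0.5},
  {"dx": 0,"dy": 0,"dz": 0,"turn": 0,"grip": 0.5},
])

```text
clock: 58.55
tool_pos: [0.6235, 0.2388, 0.1533]
eef_rot: [0.754, 0.657, -0.009, -0.007]
contact_force: [0.8, -0.5, -0.1]
opening: 0.502
```

```bash
python3 - <<'E'
from h import *
plan(623.9,239,84,-7.8)
E
```

```text
t 58.55 pos [623.5 238.8 153.3] yawx 82.2 z [-0.023 -0.001 -1.   ] F [ 0.8 -0.5 -0.1] op 0.502 q [-0.16  0.9  -0.54  1.47  0.51  0.94 -0.98]
ty -7.8 turn -0.0 shift now [ 0.6  1.9 69.3] after turn [ 0.6  1.9 69.3]
```

>>> send_rows([
  {"dx": 0.6,"dy": 2,"dz": 15,"turn": 0,"grip": 0.5},
  {"dx": 0,"dy": 0,"dz": 20,"turn": 0,"grip": 0.5},
  {"dx": 0,"dy": 0,"dz": 20,"turn": 0,"grip": 0.5},
  {"dx": 0,"dy": 0,"dz": 10,"turn": 0,"grip": 0.5},
  {"dx": 0,"dy": 0,"dz": 4,"turn": 0,"grip": 0.5},
  {"dx": 0,"dy": 0,"dz": 0,"turn": 0,"grip": 0.5},
  {"dx": 0,"dy": 0,"dz": 0,"turn": 0,"grip": 0},
  {"dx": 0,"dy": 0,"dz": 0,"turn": 0,"grip": 0},
  {"dx": 0,"dy": 0,"dz": 0,"turn": 0,"grip": 0},
  {"dx": 0,"dy": 0,"dz": 0,"turn": 0,"grip": 0},
  {"dx": 0,"dy": 0,"dz": 0,"turn": 0,"grip": 0},
], force=50)

```text
clock: 59.65
tool_pos: [0.624, 0.2394, 0.0856]
eef_rot: [0.753, 0.657, -0.009, -0.007]
contact_force: [-4.0, -0.6, 3.9]
opening: 0.152
```

```bash
python3 - <<'E'
from h import *
plan(623.9,239,74,-7.8)
E
```

```text
t 59.65 pos [624.  239.4  85.6] yawx 82.2 z [-0.022 -0.001 -1.   ] F [-4.  -0.6  3.9] op 0.152 q [-0.18  0.98 -0.5   1.5   0.56  0.83 -1.02]
ty -7.8 turn 0.0 shift now [-0.4  0.2 11.6] after turn [-0.4  0.2 11.6]
```

>>> send_rows([
  {"dx": 0,"dy": 0,"dz": 3,"turn": 0,"grip": 0},
  {"dx": 0,"dy": 0,"dz": 3,"turn": 0,"grip": 0},
  {"dx": 0,"dy": 0,"dz": 3,"turn": 0,"grip": 0},
  {"dx": 0,"dy": 0,"dz": 2,"turn": 0,"grip": 0},
  {"dx": 0,"dy": 0,"dz": 1,"turn": 0,"grip": 0},
  {"dx": 0,"dy": 0,"dz": 0,"turn": 0,"grip": 0},
  {"dx": 0,"dy": 0,"dz": 0,"turn": 0,"grip": 0},
])

```text
clock: 60.35
tool_pos: [0.6242, 0.2396, 0.0758]
eef_rot: [0.754, 0.657, -0.008, -0.007]
contact_force: [-8.0, -2.9, 17.0]
opening: 0.153
```

>>> send_rows([
  {"dx": 0,"dy": 0,"dz": 0,"turn": 0.06,"grip": 0},
  {"dx": 0,"dy": 0,"dz": 0,"turn": 0.1,"grip": 0},
  {"dx": 0,"dy": 0,"dz": 0,"turn": 0.1,"grip": 0},
  {"dx": 0,"dy": 0,"dz": 0,"turn": 0.1,"grip": 0},
  {"dx": 0,"dy": 0,"dz": 0,"turn": 0.1,"grip": 0},
  {"dx": 0,"dy": 0,"dz": 0,"turn": 0.1,"grip": 0},
  {"dx": 0,"dy": 0,"dz": 0,"turn": 0.1,"grip": 0},
  {"dx": 0,"dy": 0,"dz": 0,"turn": 0,"grip": 0},
])

```text
clock: 61.15
tool_pos: [0.6245, 0.2395, 0.0758]
eef_rot: [0.926, 0.377, -0.01, -0.003]
contact_force: [-7.8, -1.7, 16.2]
opening: 0.155
```

```bash
python3 - <<'E'
from h import *
plan(623.9,239,74,-7.8)
print(get_state()['moment'])
E
```

```text
t 61.15 pos [624.5 239.5  75.8] yawx 44.3 z [-0.02  -0.001 -1.   ] F [-7.8 -1.7 16.2] op 0.155 q [-0.27  0.97 -0.32  1.51  0.38  0.75 -1.55]
ty -45.8 turn -0.662 shift now [-0.7 -0.   1.8] after turn [-0.6 -0.5  1.8]
[-0.41620209  1.44636113 -0.00774199]
```

>>> send_rows([
  {"dx": 0,"dy": 0,"dz": 0,"turn": 0.1,"grip": 0},
  {"dx": 0,"dy": 0,"dz": 0,"turn": 0.1,"grip": 0},
  {"dx": 0,"dy": 0,"dz": 0,"turn": 0.1,"grip": 0},
  {"dx": 0,"dy": 0,"dz": 0,"turn": 0.1,"grip": 0},
  {"dx": 0,"dy": 0,"dz": 0,"turn": 0.1,"grip": 0},
  {"dx": 0,"dy": 0,"dz": 0,"turn": 0.1,"grip": 0},
  {"dx": 0,"dy": 0,"dz": 0,"turn": 0.1,"grip": 0},
  {"dx": 0,"dy": 0,"dz": 0,"turn": 0.08,"grip": 0},
  {"dx": 0,"dy": 0,"dz": 0,"turn": 0.04,"grip": 0},
  {"dx": 0,"dy": 0,"dz": 0,"turn": 0,"grip": 0},
  {"dx": 0,"dy": 0,"dz": 0,"turn": 0,"grip": 0},
])

```text
clock: 62.25
tool_pos: [0.6247, 0.2392, 0.0757]
eef_rot: [1.0, -0.023, -0.01, 0.001]
contact_force: [-7.7, -2.0, 16.0]
opening: 0.153
```

```bash
python3 - <<'E'
from h import *
plan(623.9,239,74,-7.8)
print(get_state()['moment'])
E
```

```text
t 62.25 pos [624.7 239.2  75.7] yawx -2.6 z [-0.02  -0.001 -1.   ] F [-7.7 -2.  16. ] op 0.153 q [-0.37  0.96 -0.11  1.51  0.13  0.7  -2.15]
ty -92.6 turn -1.48 shift now [-0.7  0.3  1.7] after turn [-0.3 -0.7  1.7]
[-0.17019699  1.33079215 -0.0109158 ]
```

>>> send_rows([
  {"dx": 0,"dy": 0,"dz": -3,"turn": 0,"grip": 0},
  {"dx": 0,"dy": 0,"dz": -3,"turn": 0,"grip": 0},
  {"dx": 0,"dy": 0,"dz": -3,"turn": 0,"grip": 0},
  {"dx": 0,"dy": 0,"dz": 0,"turn": 0,"grip": 0},
  {"dx": 0,"dy": 0,"dz": 0,"turn": 0,"grip": 0},
  {"dx": 0,"dy": 0,"dz": 0,"turn": 0,"grip": 0.15},
  {"dx": 0,"dy": 0,"dz": 0,"turn": 0,"grip": 0.3},
  {"dx": 0,"dy": 0,"dz": 0,"turn": 0,"grip": 0.45},
  {"dx": 0,"dy": 0,"dz": 0,"turn": 0,"grip": 0.5},
  {"dx": 0,"dy": 0,"dz": -10,"turn": 0,"grip": 0.5},
  {"dx": 0,"dy": 0,"dz": -25,"turn": 0,"grip": 0.5},
  {"dx": 0,"dy": 0,"dz": -30,"turn": 0,"grip": 0.5},
  {"dx": 0,"dy": 0,"dz": -30,"turn": 0,"grip": 0.5},
  {"dx": 0,"dy": 0,"dz": -10,"turn": 0,"grip": 0.5},
  {"dx": -25,"dy": 0,"dz": 0,"turn": 0,"grip": 0.5},
  {"dx": -40,"dy": 0,"dz": 0,"turn": 0,"grip": 0.5},
  {"dx": -40,"dy": 0,"dz": 0,"turn": 0,"grip": 0.5},
  {"dx": -40,"dy": 0,"dz": 0,"turn": 0,"grip": 0.5},
  {"dx": -40,"dy": 0,"dz": 0,"turn": 0,"grip": 0.5},
  {"dx": 0,"dy": 0,"dz": 0,"turn": 0,"grip": 0.5},
])

```text
clock: 64.25
tool_pos: [0.4358, 0.2474, 0.1906]
eef_rot: [1.0, -0.02, -0.014, 0.002]
contact_force: [-0.1, -0.0, -0.4]
opening: 0.5
```

```bash
python3 - <<'E'
from h import *
show()
H=[((547.2,243),-2.7,(624,239.3)),((568.6,76.9),2.3,(645.5,80.8)),((522.1,-247.3),10,(598,-234.2))]
for n in('scene','top'):
    p=snapshot(n); W=world(p); cv2.imwrite(f'pics/{n}19.png',p['img'][:,:,::-1])
    for i,(c,y,s) in enumerate(H):
        P=band(W,np.array(s)/1e3,.05,.104,.120); print(n,i,'bar',len(P),len(P)>4 and rect(P[:,:2]),np.round(np.median(P[:,2])*1e3,1) if len(P) else 0)
        a=np.radians(y); u=np.array([np.cos(a),np.sin(a)]); v=np.array([-u[1],u[0]])
        P=band(W,np.array(c)/1e3,.05,.03,.09)*1000; q=P[:,:2]-c; L=np.c_[q@u,q@v,P[:,2]]
        k=(abs(L[:,0])<44)&(abs(L[:,1])<36)&(L[:,2]<56); rb=L[(L[:,2]>76)&(L[:,0]<20)]
        if k.sum()>20:
            co=np.linalg.lstsq(np.c_[L[k,:2],np.ones(k.sum())],L[k,2],rcond=None)[0]; print('   plate z',np.round(np.median(L[k,2]),1),'slope',co[:2].round(3),'rib local',len(rb)>4 and rect(rb[:,:2]/1000))
    P=band(W,(.369,-.2445),.035,.1,.14); print('gauge top',np.median(P[:,2]) if len(P) else None)
    P=band(W,(.605,-.088),.05,.16,.18); print('rocker',np.median(P,0) if len(P) else None)
E
```

```text
t 64.25 pos [435.8 247.4 190.6] yawx -2.3 z [-0.027 -0.003 -1.   ] F [-0.1 -0.  -0.4] op 0.5 q [-0.53  0.61 -0.12  1.96  0.1   0.6  -2.32]
scene 0 bar 166 (array([623.5, 239.7]), array([60.4, 13.5], dtype=float32), -2.3) 113.1
   plate z 48.0 slope [-0.006  0.008] rib local (array([0. , 0.7]), array([49. , 17.6], dtype=float32), -89.1)
scene 1 bar 172 (array([645.8,  81.5]), array([58.8, 13.9], dtype=float32), 2.9) 113.4
   plate z 48.1 slope [ 0.002 -0.009] rib local (array([ 2. , -0.2]), array([49. , 16.9], dtype=float32), 89.8)
scene 2 bar 159 (array([ 598.9, -233.1]), array([60.4, 15.2], dtype=float32), 10.3) 112.5
   plate z 47.9 slope [-0.039 -0.041] rib local (array([-3.8,  0. ]), array([50.4, 17.8], dtype=float32), 87.2)
gauge top 0.10887570423611018
rocker [ 0.60885027 -0.08409703  0.17057282]
top 0 bar 153 (array([621.5, 238.2]), array([56.6, 14.1], dtype=float32), -2.0) 113.1
   plate z 48.1 slope [0.004 0.004] rib local (array([-1.3, -2.2]), array([48.3, 12.5], dtype=float32), -88.2)
top 1 bar 143 (array([644.1,  79.8]), array([59.1, 14.1], dtype=float32), 2.2) 113.1
   plate z 47.8 slope [ 0.011 -0.022] rib local (array([-0.1, -1.2]), array([48.7, 13.6], dtype=float32), 86.8)
top 2 bar 158 (array([ 596.7, -235. ]), array([58.4, 14.7], dtype=float32), 11.0) 112.8
   plate z 47.7 slope [-0.035 -0.027] rib local (array([-7.2, -0.4]), array([49.5, 13.9], dtype=float32), -89.7)
gauge top 0.10861249198287953
rocker [ 0.60355327 -0.08584675  0.17107081]
```

View pics/scene19.png

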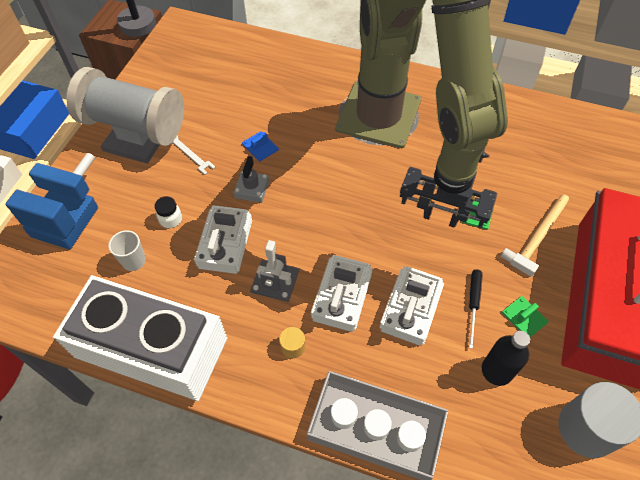

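View pics/top19.png

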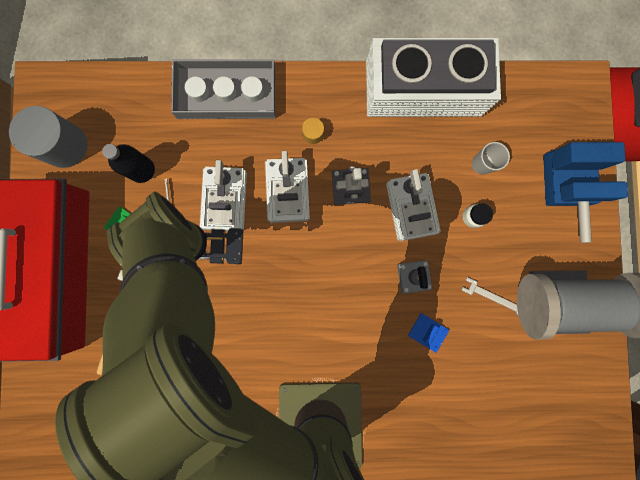

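```bash
python3 - <<'E'
from h import *
c=np.array((522.1,-247.3)); a=np.radians(10); u=np.array([np.cos(a),np.sin(a)]); v=np.array([-u[1],u[0]])
cs={}
for n in('scene','top'):
    p=snapshot(n); W=world(p)
    P=band(W,c/1e3,.075,.03,.06)*1000; q=P[:,:2]-c; L=np.c_[q@u,q@v,P[:,2]]
    for lo,hi in ((-32,-15),(15,32)):
        print(n,'y',lo,hi,[(x,int(k.sum()),round(float(np.median(L[k,2])),1)) for x in range(-60,60,6) for k in [(L[:,0]>=x)&(L[:,0]<x+6)&(L[:,1]>lo)&(L[:,1]<hi)] if k.sum()>2])
    cs[n]=p['img'][:,:,::-1]
A=cv2.resize(cs['top'][165:245,380:450],None,fx=7,fy=7,interpolation=cv2.INTER_CUBIC)
cv2.imwrite('pics/c20.png',A)
o=cv2.imread('pics/scene0.png')[120:180,230:300]; B=np.hstack([cv2.resize(x,None,fx=5,fy=5) for x in (o,cs['scene'][120:180,230:300])]); cv2.imwrite('pics/b20.png',B)
E
```

```text
scene y -32 -15 [(-54, 12, 46.8), (-48, 12, 48.5), (-42, 12, 49.3), (-36, 8, 51.7), (-6, 9, 50.9), (0, 16, 48.4), (6, 11, 48.7), (12, 4, 50.2), (18, 3, 49.3), (24, 5, 49.7), (30, 3, 47.8), (36, 4, 44.6), (48, 6, 49.7), (54, 4, 45.6)]
scene y 15 32 [(-54, 11, 47.6), (-48, 17, 49.2), (-42, 11, 48.2), (-36, 12, 49.8), (-30, 14, 47.3), (-24, 12, 47.5), (-18, 7, 46.0), (-12, 7, 47.8), (-6, 10, 49.1), (0, 19, 50.1), (6, 16, 48.9), (12, 16, 49.8), (18, 13, 48.4), (24, 19, 48.2), (30, 20, 46.9), (36, 19, 41.1), (42, 5, 43.5), (48, 19, 44.9), (54, 18, 41.3)]
top y -32 -15 [(-60, 4, 46.4), (-54, 15, 47.1), (-48, 17, 48.3), (-42, 15, 47.5), (-36, 16, 47.6), (-30, 16, 47.3), (-24, 16, 48.8), (-18, 13, 48.0), (0, 10, 46.5), (6, 17, 49.4), (12, 18, 48.1), (18, 16, 49.2), (24, 16, 48.7), (30, 13, 45.6), (36, 13, 41.1), (42, 17, 41.5), (48, 12, 49.2), (54, 4, 41.3)]
top y 15 32 [(-60, 4, 48.7), (-54, 16, 48.0), (-48, 15, 48.6), (-42, 16, 48.2), (-36, 19, 48.1), (-30, 16, 47.8), (-24, 16, 48.3), (-18, 18, 48.7), (-12, 12, 47.0), (-6, 11, 48.9), (0, 15, 47.3), (6, 15, 48.7), (12, 18, 47.3), (18, 16, 47.1), (24, 15, 48.3), (30, 15, 48.1), (36, 13, 39.9), (42, 19, 40.5), (48, 13, 46.1), (54, 17, 39.3)]
```

View pics/c20.png

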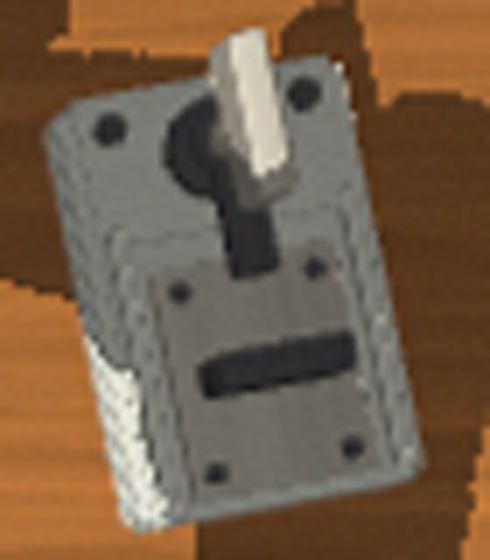

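View pics/b20.png

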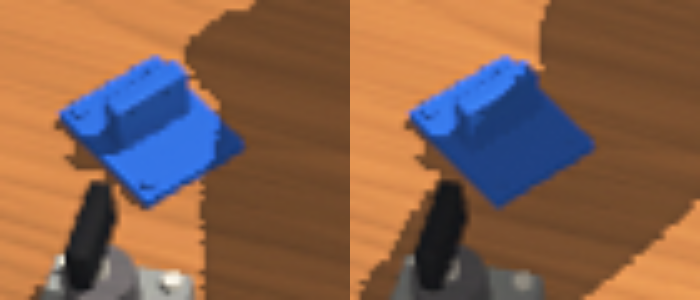

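```bash
python3 - <<'E'
from plant import *
s=get_state(); print(s['clock'],s['contact_force'])
print(finish_job())
E
```

```text
64.45 [ 1.052228    0.16893207 -0.01037265]
the job is handed in; nothing more can be done
None
```

The job is done and handed in at 64 s, with the arm clear of everything and no failed checks.

- **Rocker:** I rocked it left to about +0.26 rad. It then went right to about the stop, where the force rose to 6 N. It came back upright by itself.
- **Gauge:** I pulled it up about 40 mm and held it there for over a second. The camera put the top of the brass ring about 5 mm above the collar. I let it back in, and the handle top now reads 109 mm, as it did before.
- **Covers:** All three grey covers were present, and each now lies flat in a pocket, one to a head. Plate tops read about 48 mm, which matches the 40 mm ledge plus the 8 mm plate. I left the blue and green look-alikes alone.
- **Studs:** I pushed all three to the bottom stop and turned them about 1.48 rad clockwise. Each has sprung up to the notch: bar tops read 112.5–113.4 mm against an expected 113.5. The paws lie over the plates.

**Loose ends:**
- **Cover in the right-hand head (`head2`):** It ended about 5–6 mm off centre, against the pocket wall on the robot's side. It had measured near centre just after I placed it. It is flat and the paw still covers its edge by an estimated 8–9 mm, so I left it locked.
- **First grasp:** I picked that same cover up by only the top few millimetres of its rib, because the arm was near its inner reach limit. It held.

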